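Set up the sample cups: paddle cup on the coaster, lidded cup on the balance

ROBOT

A 7-joint arm with a two-finger parallel gripper is mounted at the origin on the work surface. World frame = base frame: x ahead of the robot, y to its left, z up, the work surface at z = 0. Lengths are in m, angles in rad, forces in N, time in s.
With the tool pointing down it reaches from about 0.425 to 1.025 m from the base axis. Payload 3.6 kg.
Tool frame: the origin (TCP) lies midway between the tips of the shut fingers; the grasp point (between the pads) lies 19 mm behind it (env.pinch_z is the distance from the TCP to the grasp point, in m); z points along the fingers, x is the direction in which the jaws open and shut, and the axes are right-handed (so a half turn about z gives the same grasp; the last joint's range is limited). The gripper opens to 85 mm and grips with 20 to 120 N. Pads are 22 mm wide; open, the fingers measure 114 mm over their backs; the gripper's body (76 mm by 85 mm) begins 54 mm behind the grasp point. The pads swing forward as they close: fully open they stand 13 mm farther back than shut.
Start: joints at [1.052, 0.591, 0.048, 1.609, -0.033, 0.943, -0.034], TCP at [0.299, -0.661, 0.231] pointing down, gripper open.
Joint ranges: [-2.69, 2.69], [-0.47, 2.24], [-1.27, 1.36], [0.19, 2.51], [-1.53, 4.68], [0.08, 2.07], [-3.09, 3.09]. Speed limits (rad/s): [2.57, 2.57, 3.14, 3.14, 3.14, 3.14, 3.14].

INTERFACE

Orientations are given as a unit quaternion [w, x, y, z].
In Python, from workcell import env, eyes, finder gives the robot as it stands. The module is installed in compiled form; this text tells all that it offers.
- The arm moves only by the tool drive_tool, never from a script. Its arguments are lists of equal length, an entry for each row: "xyz": the shift along the tool's x, y, z in m, a list of three; "rot": the turn, a rotation vector about the tool's x, y, z in degrees, a list of three; "hand": the opening, from -1 (shut) to 1 (fully open). In form: {"xyz": [[dx, dy, dz], ...], "rot": [[wx, wy, wz], ...], "hand": [hand, ...]}. A call has 1 to 10 rows; each row shifts and turns the commanded pose from where the row before left it, along the tool's axes as they then stand; what a row does not reach is not made up. A row lasts 1/12 s, in which the tool goes at most 41.7 mm and 7.16 degrees, less where a joint would pass 70% of its speed; a pose out of reach is approached as far as the arm can. A call with a gripper value outside its range is refused whole. The fingers move at their own pace and stop on an object; "squeeze" is the grip in N (left out, the last holds). Time passes only in rows, so rows that do not move let the fingers close. It gives the time, the measured TCP pose, the force and the opening at its end, in the units of the state.
- env.get_state(): the state, without advancing time (a new reading comes with each control period).
- eyes.snapshot(name): name is "scene" or "top" or "wrist"; returns the picture (384x512x3 uint8, red, green, blue); there is no depth.
- eyes.camera_model(name): a dict with "camera_matrix" (3x3 intrinsics, pixels), "position" and "orientation" of the camera in the world; the wrist camera has in their place "tool_from_camera" (4x4, takes a point from camera to tool coordinates, whose origin is the TCP and whose axes are the tool frame's). Camera axes: x right, y down, z forward; pixel columns grow to the right and rows downward; lengths in m; the calibration is good to about 2 mm. A picture is of the moment at which its call begins: read the wrist's pose just before it. camera_model takes no time and is no camera call.
- env.finish_job(): hands the job in, once; it reports no verdict.
Trained networks look in the newest picture that a camera, given by its name, has taken for a name from the list of things; names that differ only in an ending like _2 or _b are one class to them, and where a whole thing is asked for, a point or a joint stands for the part that bears it (a point fixed in the world has none). Each returns a list of dicts, best first, with "confidence" (0 to 1); they miss things now and then, are a little off and sometimes report something else, mostly with a low value. They report only what shows in the picture. A call takes as long as a camera call. They do not tell look-alikes from the thing itself.
- finder.search_frame(camera, label): "box" ([centre column, centre row, width, height] as shares, 0 to 1, of the picture: columns of its width, rows of its height, round what is visible of it).
- finder.regions_of(camera, label): "pixels" (384x512 bool, what is visible of it) and "box" ([centre column, centre row, width, height] as shares, 0 to 1, of the picture: columns of its width, rows of its height, round what is visible of it).
- finder.pinpoint(camera, label): "position" ([column, row] as shares, 0 to 1, of the picture: columns of its width, rows of its height: a listed point, or the origin of a listed thing).
The state is a dict: "time_s": time; "joint_positions": joint angles; "joint_velocities": joint speeds; "effort": joint torques, N m; "position": TCP position; "orientation": TCP orientation; "wrist_force": force on the tool from outside, world axes, zero at the start; "torque": the same for the moment, N m; "opening": opening from 0.0 (shut) to 1.0 (fully open).
Only numpy, scipy, OpenCV 4.12 (cv2) and the standard library are available. Lean on these libraries where they do the work, as an engineer would, in place of code of your own. Each camera call takes 0.05 s, during which the arm holds its last target. There are 200 camera calls.

TASK

Set up the bench for the next sample: lift just the top steel cup off the nested stack and stand it upright in the middle of the round cork coaster, then lift just the next cup and stand it upright in the middle of the balance's pan, leaving the other two cups nested where they are. Stand every stirring paddle that is lying about in the cup on the coaster, either end up. Put the lid on the cup on the balance and press it firmly down until it is fully home and level, without disturbing the other things on the bench.

Things in the scene. Friction and masses are not known exactly. Their poses are not given: they have to be found in the camera images.
- cup_a: top of four identical nested steel cups, 160 g, open top, 90 mm high: upper 32 mm an upright band 66 mm across (61 inside), then a step, and a body tapering from 58 to 44 mm; floor 3 mm thick. Goes on the coaster. Origin: centre of underside, z up its axis
- cup_b: second cup of the stack, like cup_a. Goes on the pan. Each nested cup's step rests on the rim below, so it stands 32 mm above the next and only its 32 mm band shows, flush with the bands below: a grip reaching over 32 mm below the top rim takes the next cup too. About 1 mm play, no sticking
- cup_c: the third cup from the top, identical; stays nested in cup_d.
- cup_d: the bottom cup of the stack, identical, standing on the bench; stays where it is.
- coaster: round cork coaster fixed to the bench, 104 mm in diameter, 6 mm thick; origin: centre of its underside, z up.
- pan (a point): centre of the top face of the steel pan (115 x 125 mm) of the white bench balance, 62 mm above the bench, z up. Fixed, does not sink. The housing (46 mm high) reaches 125 mm from here to the point's -x (display side), 75 mm to +x, 82 mm to either side
- paddle_1: stirring paddle, rigid grey plastic, 30 g, 160 mm long: square bar 11 x 11 mm with a flat blade (32 long, 16 wide, 8 thick) at its +x end. Origin: centre of its length, on the bar's centre line (5.5 mm above what it lies on); x along it. Starts flat on a white mat (190 x 250 mm, 3 mm thick). Two to four of the four are present
- paddle_2: stirring paddle, rigid grey plastic, 30 g, 160 mm long: square bar 11 x 11 mm with a flat blade (32 long, 16 wide, 8 thick) at its +x end. Origin: centre of its length, on the bar's centre line (5.5 mm above what it lies on); x along it. Starts flat on a white mat (190 x 250 mm, 3 mm thick). Two to four of the four are present
- paddle_3: stirring paddle, rigid grey plastic, 30 g, 160 mm long: square bar 11 x 11 mm with a flat blade (32 long, 16 wide, 8 thick) at its +x end. Origin: centre of its length, on the bar's centre line (5.5 mm above what it lies on); x along it. Starts flat on a white mat (190 x 250 mm, 3 mm thick). Two to four of the four are present
- paddle_4: stirring paddle, rigid grey plastic, 30 g, 160 mm long: square bar 11 x 11 mm with a flat blade (32 long, 16 wide, 8 thick) at its +x end. Origin: centre of its length, on the bar's centre line (5.5 mm above what it lies on); x along it. Starts flat on a white mat (190 x 250 mm, 3 mm thick). Two to four of the four are present
- lid: white lid on a black rubber plug, 110 g, standing loose on the bench. Origin: centre of the plug's foot, z up. Plug 51 mm across at foot, 58 above; its flange (15 mm up) lies on the cup's rim. Cap 69 mm across, top 31 mm up; on it a bar grip 46 mm along x, 16 mm wide, 31 to 59 mm up. Origin above cup's underside: 75 mm set on loosely, 69 mm pressed home
- seal (a joint): how far the lid's cap is pressed down over its plug: 0 = loose (6 mm gap under the cap), 0.006 m = fully home. Stiff, about 8 N of friction, stays where left; 12 to 20 N straight down on top of the grip sends it home
- solvent: brown glass solvent bottle, 68 mm across, 160 mm high; a bystander, to be left alone; origin: centre of its underside.
- jar: white jar, 64 mm across, 75 mm high; a bystander, to be left alone; origin: centre of its underside.
- dial: round black dial gauge on a foot, 100 mm across, 103 mm high; a bystander, to be left alone; origin: centre of its underside.
- mouse: black computer mouse, 75 mm long; a bystander, to be left alone; origin: centre of its underside.
- dish: shallow glass dish, 92 mm across; a bystander, to be left alone; origin: centre of its underside.
Mind the look-alikes: they are no part of the job. What is shaped like the paddle_1 but yellow is not meant. What is shaped like the paddle_4 but purple is not meant.

How it is judged:
By the outcome, as a careful person would: the job done as asked, in the order asked, and still so for the second after the job is handed in, with the robot touching nothing.
Of paddle_1, paddle_2, paddle_3, paddle_4 only 2 to 4 are there at a start; the rules pass over those that are not, and their reading is None.
At some moment in a run one of paddle_1, paddle_2, paddle_3, paddle_4 may be knocked a few centimetres aside while the robot is not near it.
It also fails if it takes over 210 s, if anything falls off the work surface, if the arm or the gripper's body presses on something with over 40 N, if the wrist force passes 120 N, or if a joint passes its speed limit or range.

## Working session

There is one attempt and no reset: what is moved stays moved. The work goes in short steps, Python scripts to look and compute and a tool call to move; the robot and the scene stay as the last step left them, time stands still between calls to the robot, and variables do not carry over. Pictures are saved under pics/ and viewed, about 12 in all and at most 16, crops included, and the job is handed in when it is done.

Besides the shell and the picture viewer there is one more tool, called after "Emit:" as name(argument=value, ...), one argument or row to a line, values as JSON. drive_tool: Moves the arm, as the interface text tells. Its arguments: {"type":"object","properties":{"xyz":{"type":"array","items":{"type":"array","items":{"type":"number"}}},"rot":{"type":"array","items":{"type":"array","items":{"type":"number"}}},"hand":{"type":"array","items":{"type":"number"}},"squeeze":{"type":"number"}},"required":["xyz","rot","hand"]}

```bash
mkdir -p pics; cat > h.py <<'E'
import numpy as np, cv2
from scipy.spatial.transform import Rotation as R
from workcell import env, eyes, finder
def q2R(q): return R.from_quat([q[1],q[2],q[3],q[0]]).as_matrix()
def cam(name):
    m=eyes.camera_model(name); K=np.array(m["camera_matrix"])
    if name=="wrist":
        s=env.get_state(); T=np.eye(4); T[:3,:3]=q2R(s["orientation"]); T[:3,3]=s["position"]
        T=T@np.array(m["tool_from_camera"])
    else:
        T=np.eye(4); o=np.array(m["orientation"]); T[:3,:3]=o if o.shape==(3,3) else q2R(o); T[:3,3]=m["position"]
    return K,T
def ray(c,u,v,z):
    K,T=c; d=T[:3,:3]@np.linalg.inv(K)@np.array([u,v,1.]); p=T[:3,3]
    return p+d*(z-p[2])/d[2]
def proj(c,P):
    K,T=c; q=K@(T[:3,:3].T@(np.asarray(P,float)-T[:3,3])); return q[:2]/q[2]
def save(img,n): cv2.imwrite(f"pics/{n}.png",cv2.cvtColor(img,cv2.COLOR_RGB2BGR))
E
python3 - <<'E'
from h import *
a=eyes.snapshot("top"); b=eyes.snapshot("scene")
save(a,"top0"); save(b,"scene0")
print(env.get_state(), env.pinch_z)
for n in("top","scene"): K,T=cam(n); print(n,K.round(1).tolist(),T.round(3).tolist())
print(eyes.camera_model("wrist"))
z={"pan":.062,"lid":0,"coaster":0,"cup_a":.096,"paddle_1":.0085,"solvent":0,"jar":0,"dial":0,"mouse":0,"dish":0}
for l in z:
  for n in("top","scene"):
    for r in finder.pinpoint(n,l)[:5]:
        u,v=r["position"][0]*512,r["position"][1]*384
        print(l,n,round(r["confidence"],2),round(u),round(v),ray(cam(n),u,v,z[l]).round(3)[:2])
E
```

```text
{'time_s': 0.1, 'joint_positions': array([ 1.05247022,  0.59200939,  0.04831141,  1.60968461, -0.03329581,
        0.94270742, -0.03370089]), 'joint_velocities': array([-0.00058643, -0.00224942, -0.00051927, -0.00529933,  0.00042033,
        0.00134284,  0.00096133]), 'effort': array([ 4.87629353e-03, -5.50001335e+01,  1.55332122e+00, -1.98826772e+01,
        9.71419970e-03,  3.80828671e-03, -1.30272190e-05]), 'position': array([ 0.29851695, -0.6598785 ,  0.23027193]), 'orientation': array([-4.92205094e-04,  8.40306607e-01, -5.42110508e-01, -8.72758642e-04]), 'wrist_force': array([ 0.30506395, -0.0116424 ,  0.21265045]), 'torque': array([ 0.01041201, -0.01487093,  0.03215739]), 'opening': 0.9991863159031282} 0.0187
top [[346.5, 0.0, 258.0], [0.0, 346.5, 188.7], [0.0, 0.0, 1.0]] [[0.012, -0.996, 0.094, 0.409], [-1.0, -0.011, 0.013, 0.09], [-0.012, -0.094, -0.996, 1.211], [0.0, 0.0, 0.0, 1.0]]
scene [[396.8, 0.0, 253.3], [0.0, 396.8, 194.7], [0.0, 0.0, 1.0]] [[-0.396, 0.543, -0.74, 1.367], [0.918, 0.252, -0.306, 0.468], [0.02, -0.801, -0.598, 0.782], [0.0, 0.0, 0.0, 1.0]]
{'camera_matr
[... 1556 characters left out ...]
 [0.522 0.273]
paddle_1 scene 0.6 359 243 [0.494 0.436]
paddle_1 scene 0.59 430 240 [0.398 0.617]
solvent top 0.76 225 131 [0.727 0.224]
solvent top 0.24 193 236 [0.357 0.329]
solvent scene 0.9 258 277 [0.721 0.22 ]
jar top 0.61 277 122 [0.761 0.041]
jar top 0.58 285 210 [0.45 0.01]
jar scene 0.78 186 270 [0.775 0.038]
jar scene 0.57 232 212 [0.51  0.046]
jar scene 0.56 228 200 [0.459 0.004]
jar scene 0.42 300 235 [0.521 0.269]
jar scene 0.29 173 222 [ 0.626 -0.096]
dial top 0.71 359 136 [ 0.713 -0.251]
dial scene 0.9 114 225 [ 0.711 -0.246]
mouse top 0.54 191 235 [0.359 0.338]
dish top 0.94 391 247 [ 0.325 -0.357]
dish scene 0.51 158 154 [ 0.315 -0.362]
dish scene 0.22 339 235 [0.472 0.373]
```

View pics/top0.png

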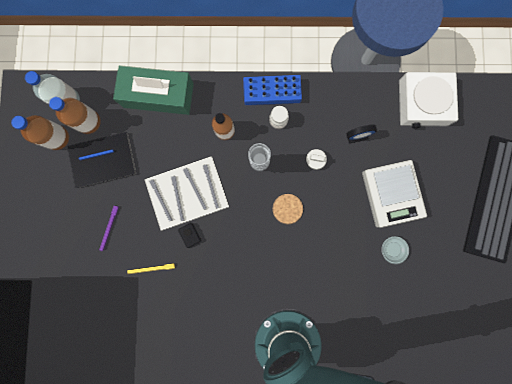

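View pics/scene0.png

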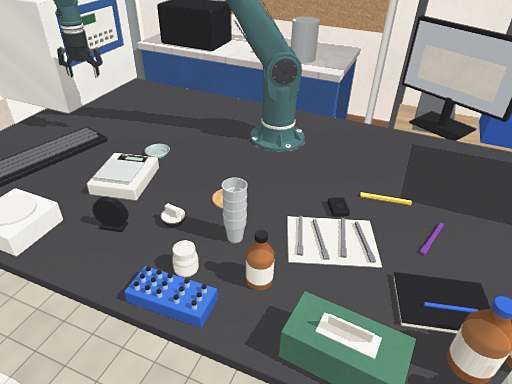

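```bash
cat >> h.py <<'E'
def Rdown(psi):
    c,s=np.cos(np.radians(psi)),np.sin(np.radians(psi)); return np.array([[c,s,0],[s,-c,0],[0,0,-1.]])
def pose():
    s=env.get_state(); return np.array(s["position"]),q2R(s["orientation"])
def screw(p1,R1,N,start=None):
    from scipy.linalg import logm
    p0,R0=start or pose(); A=np.eye(4);A[:3,:3]=R0;A[:3,3]=p0;B=np.eye(4);B[:3,:3]=R1;B[:3,3]=p1
    L=np.real(logm(np.linalg.inv(A)@B))/N
    print("N",N,"xyz mm",(L[:3,3]*1e3).round(1),"rot deg",np.degrees([L[2,1],L[0,2],L[1,0]]).round(2))
E
python3 - <<'E'
from h import *
p,Rr=pose()
screw([.607,.10,.34],Rdown(9.5),24)
E
```

```text
N 24 xyz mm [ -3.9 -36.6  -4.5] rot deg [ 0.    0.   -3.13]
```

Emit:
drive_tool(
  xyz=[
    [-0.0039,-0.0366,-0.0045],
    [-0.0039,-0.0366,-0.0045],
    [-0.0039,-0.0366,-0.0045],
    [-0.0039,-0.0366,-0.0045],
    [-0.0039,-0.0366,-0.0045],
    [-0.0039,-0.0366,-0.0045],
    [-0.0039,-0.0366,-0.0045],
    [-0.0039,-0.0366,-0.0045],
    [-0.0039,-0.0366,-0.0045],
    [-0.0039,-0.0366,-0.0045],
  ],
  rot=[
    [0,0,-3.13],
    [0,0,-3.13],
    [0,0,-3.13],
    [0,0,-3.13],
    [0,0,-3.13],
    [0,0,-3.13],
    [0,0,-3.13],
    [0,0,-3.13],
    [0,0,-3.13],
    [0,0,-3.13],
  ],
  hand=[1,1,1,1,1,1,1,1,1,1],
)

```text
time_s: 1.93
position: [0.5593, -0.4044, 0.2766]
orientation: [0.0, 0.956, -0.294, 0.0]
wrist_force: [0.8, 0.2, -1.2]
opening: 1.002
```

Emit:
drive_tool(
  xyz=[
    [-0.0039,-0.0366,-0.0045],
    [-0.0039,-0.0366,-0.0045],
    [-0.0039,-0.0366,-0.0045],
    [-0.0039,-0.0366,-0.0045],
    [-0.0039,-0.0366,-0.0045],
    [-0.0039,-0.0366,-0.0045],
    [-0.0039,-0.0366,-0.0045],
    [-0.0039,-0.0366,-0.0045],
    [-0.0039,-0.0366,-0.0045],
    [-0.0039,-0.0366,-0.0045],
  ],
  rot=[
    [0,0,-3.13],
    [0,0,-3.13],
    [0,0,-3.13],
    [0,0,-3.13],
    [0,0,-3.13],
    [0,0,-3.13],
    [0,0,-3.13],
    [0,0,-3.13],
    [0,0,-3.13],
    [0,0,-3.13],
  ],
  hand=[1,1,1,1,1,1,1,1,1,1],
)

```text
time_s: 2.77
position: [0.6475, -0.0516, 0.3217]
orientation: [0.0, 1.0, -0.025, 0.0]
wrist_force: [0.3, -0.6, 0.6]
opening: 0.998
```

Emit:
drive_tool(
  xyz=[
    [-0.0039,-0.0366,-0.0045],
    [-0.0039,-0.0366,-0.0045],
    [-0.0039,-0.0366,-0.0045],
    [-0.0039,-0.0366,-0.0045],
    [0,0,0],
    [0,0,0],
    [0,0,0],
  ],
  rot=[
    [0,0,-3.13],
    [0,0,-3.13],
    [0,0,-3.13],
    [0,0,-3.13],
    [0,0,0],
    [0,0,0],
    [0,0,0],
  ],
  hand=[1,1,1,1,1,1,1],
)

```text
time_s: 3.35
position: [0.6275, 0.0916, 0.3393]
orientation: [0.001, 0.997, 0.082, 0.0]
wrist_force: [0.7, -0.1, -0.3]
opening: 0.998
```

```bash
python3 - <<'E'
from h import *
c=cam("wrist"); a=eyes.snapshot("wrist"); save(a,"w1")
g=cv2.medianBlur(cv2.cvtColor(a,cv2.COLOR_RGB2GRAY),3)
print(pose()[0], proj(c,[.607,.1,.186]))
for r in finder.search_frame("wrist","cup_a")[:5]: print(r["confidence"],np.array(r["box"])*[512,384,512,384])
d=np.linalg.norm(c[1][:3,3]-[.61,.1,.186]); rp=288.7*.033/d; print("r px",rp)
C=cv2.HoughCircles(g,cv2.HOUGH_GRADIENT,1,5,param1=100,param2=20,minRadius=int(rp*.8),maxRadius=int(rp*1.2))
for x in C[0][:6]: print(x, ray(c,x[0],x[1],.186))
E
```

```text
[0.62773766 0.09038387 0.33902977] [239.36735125 173.77326918]
0.79 [244.9408 171.6096  63.488   67.392 ]
0.56 [247.3984 135.7056  11.008    2.9952]
0.47 [254.976  142.6944  11.2128   6.9888]
0.39 [268.288  147.264    3.584    0.8832]
r px 31.585460018183067
[244.5 173.5  28.6] [0.61221531 0.10116389 0.186     ]
[147.5 193.5  28.1] [0.51423003 0.06302615 0.186     ]
[248.5 165.5  29.7] [0.61500654 0.11010484 0.186     ]
[154.5 197.5  26.3] [0.52184452 0.05984839 0.186     ]
[240.5 169.5  27.5] [0.60749281 0.10462707 0.186     ]
[241.5 164.5  31.9] [0.60773404 0.10993891 0.186     ]
```

View pics/w1.png

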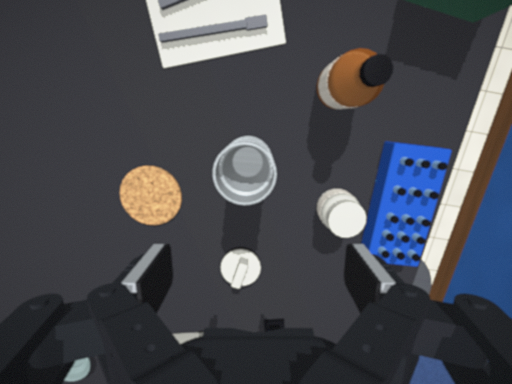

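```bash
python3 - <<'E'
from h import *
c=cam("wrist"); a=cv2.imread("pics/w1.png"); h=cv2.cvtColor(a,cv2.COLOR_BGR2HSV)
m=cv2.inRange(h,(5,70,80),(25,255,255)); m[:, :100]=0; m[:,200:]=0; m[:150]=0; m[240:]=0
x=cv2.fitEllipse(max(cv2.findContours(m,0,2)[0],key=cv2.contourArea)); print(x, "coaster",ray(c,*x[0],.006))
m=cv2.inRange(h,(0,0,150),(180,60,255)); m[:, :210]=0; m[:,265:]=0; m[:240]=0; m[290:]=0
x=cv2.fitEllipse(max(cv2.findContours(m,0,2)[0],key=cv2.contourArea)); print(x,"lid",ray(c,*x[0],.031))
d=ray(c,236,288,.059)-ray(c,243,260,.059); print(np.degrees(np.arctan2(d[1],d[0])))
screw([.6122,.1015,.25],Rdown(9.5),4)
E
```

```text
((150.2034454345703, 194.89292907714844), (58.039974212646484, 64.0625991821289), 122.7647476196289) coaster [0.4564202  0.00230735 0.006     ]
((240.04273986816406, 267.73870849609375), (36.87139129638672, 39.03508758544922), 87.86775970458984) lid [ 0.626994  -0.0955111  0.031    ]
-94.20499900944408
N 4 xyz mm [-3.4 -3.5 22.2] rot deg [ 0.02  0.01 -0.06]
```

Emit:
drive_tool(
  xyz=[
    [-0.0034,-0.0035,0.0222],
    [-0.0034,-0.0035,0.0222],
    [-0.0034,-0.0035,0.0222],
    [-0.0034,-0.0035,0.0222],
    [0,0,0],
    [0,0,0],
  ],
  rot=[
    [0,0,0],
    [0,0,0],
    [0,0,0],
    [0,0,0],
    [0,0,0],
    [0,0,0],
  ],
  hand=[1,1,1,1,1,1],
)

```text
time_s: 3.95
position: [0.6113, 0.102, 0.2494]
orientation: [0.001, 0.997, 0.081, -0.002]
wrist_force: [1.1, 0.2, 0.6]
opening: 1.003
```

```bash
python3 - <<'E'
from h import *
c=cam("wrist"); a=eyes.snapshot("wrist"); save(a,"w2")
g=cv2.medianBlur(cv2.cvtColor(a,cv2.COLOR_RGB2GRAY),3)
print(pose()[0])
r=finder.regions_of("wrist","cup_a")
for q in r[:3]: print(q["confidence"],np.array(q["box"])*[512,384,512,384])
# overlay of predicted rim at several centres
b=cv2.cvtColor(a,cv2.COLOR_RGB2BGR)
def rim(x,y,z,rad): return np.array([proj(c,[x+rad*np.cos(t),y+rad*np.sin(t),z]) for t in np.linspace(0,2*np.pi,73)])
P=rim(.6122,.1015,.186,.033); print(P.min(0),P.max(0))
b=cv2.resize(b,None,fx=3,fy=3)
cv2.polylines(b,[np.int32(P*3+1)],True,(0,0,255),1)
u,v=P.mean(0); b=b[int(max(0,v*3-220)):int(v*3+220),int(u*3-300):int(u*3+300)]
cv2.imwrite("pics/w2c.png",b)
screw([.6122,.1015,.153],Rdown(9.5),4)
E
```

```text
[0.61261349 0.10257125 0.25085693]
0.8 [258.304  208.6656  91.1872  90.8928]
0.69 [260.0448 157.9008  34.7136   8.7936]
0.66 [260.7104 163.392   49.408   11.9808]
[214.78539835 168.5457427 ] [302.75261233 252.31060603]
N 4 xyz mm [-0.4  0.3 24.7] rot deg [ 0.   -0.03 -0.04]
```

View pics/w2c.png

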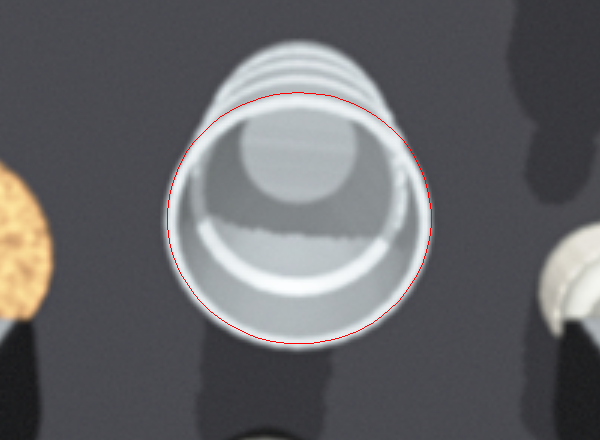

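Emit:
drive_tool(
  xyz=[
    [0,0.0005,0.0245],
    [0,0.0005,0.0245],
    [0,0,0.0245],
    [0,0,0.0235],
    [0,0,0],
    [0,0,0],
  ],
  rot=[
    [0,0,0],
    [0,0,0],
    [0,0,0],
    [0,0,0],
    [0,0,0],
    [0,0,0],
  ],
  hand=[1,1,1,1,1,1],
)

```text
time_s: 4.55
position: [0.6126, 0.1025, 0.154]
orientation: [0.0, 0.997, 0.082, 0.0]
wrist_force: [0.8, 0.1, -0.0]
opening: 0.996
```

Emit:
drive_tool(
  xyz=[
    [0,0,0],
    [0,0,0],
    [0,0,0],
    [0,0,0],
    [0,0,0],
    [0,0,0],
    [0,0,0],
    [0,0,0],
  ],
  rot=[
    [0,0,0],
    [0,0,0],
    [0,0,0],
    [0,0,0],
    [0,0,0],
    [0,0,0],
    [0,0,0],
    [0,0,0],
  ],
  hand=[0,0,-0.5,-0.5,-1,-1,-1,-1],
  squeeze=30,
)

```text
time_s: 5.22
position: [0.6133, 0.1034, 0.156]
orientation: [-0.0, 0.997, 0.082, 0.002]
wrist_force: [-1.7, -0.4, 6.6]
opening: 0.769
```

Emit:
drive_tool(
  xyz=[
    [0,0,-0.005],
    [0,0,-0.01],
    [0,0,-0.01],
    [0,0,-0.015],
    [0,0,0],
    [0,0,0],
  ],
  rot=[
    [0,0,0],
    [0,0,0],
    [0,0,0],
    [0,0,0],
    [0,0,0],
    [0,0,0],
  ],
  hand=[-1,-1,-1,-1,-1,-1],
)

```text
time_s: 5.72
position: [0.6129, 0.1032, 0.1949]
orientation: [-0.0, 0.997, 0.082, 0.002]
wrist_force: [-1.0, 0.8, -2.1]
opening: 0.765
```

```bash
python3 - <<'E'
from h import *
a=eyes.snapshot("scene"); b=eyes.snapshot("wrist")
s=env.get_state(); print(s["position"],s["wrist_force"],s["opening"])
save(np.hstack([cv2.resize(a[110:260,150:320],(600,529)), ])[:529],"s1"); save(b,"w3")
E
```

```text
[0.61156735 0.10273996 0.19324273] [-0.32373148  0.1085274  -1.62717364] 0.7646839574681343
```

View pics/s1.png

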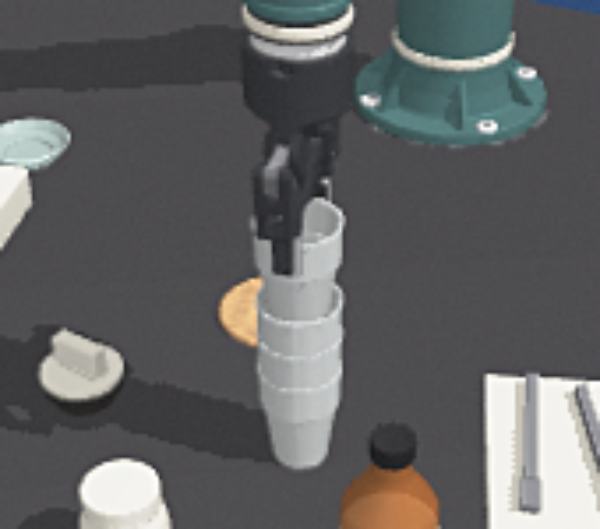

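```bash
python3 - <<'E'
from h import *
p,Rr=pose(); print(p)
D=Rdown(9.5)
screw([.6122,.1025,.26],D,3); screw([.4564,.0035,.26],D,7,([.6122,.1025,.26],D)); screw([.4564,.0035,.067],D,10,([.4564,.0035,.26],D))
E
```

```text
[0.61156735 0.10273996 0.19324273]
N 3 xyz mm [  0.2   0.1 -22.3] rot deg [ 0.    0.01 -0.01]
N 7 xyz mm [-24.3  10.3   0. ] rot deg [0. 0. 0.]
N 10 xyz mm [ 0.   0.  19.3] rot deg [0. 0. 0.]
```

Emit:
drive_tool(
  xyz=[
    [0,0,-0.022],
    [0,0,-0.022],
    [0,0,-0.022],
    [-0.0243,0.0103,0],
    [-0.0243,0.0103,0],
    [-0.0243,0.0103,0],
    [-0.0243,0.0103,0],
    [-0.0243,0.0103,0],
    [-0.0243,0.0103,0],
    [-0.0243,0.0103,0],
  ],
  rot=[
    [0,0,0],
    [0,0,0],
    [0,0,0],
    [0,0,0],
    [0,0,0],
    [0,0,0],
    [0,0,0],
    [0,0,0],
    [0,0,0],
    [0,0,0],
  ],
  hand=[-1,-1,-1,-1,-1,-1,-1,-1,-1,-1],
)

```text
time_s: 6.65
position: [0.4541, 0.0032, 0.2587]
orientation: [-0.0, 0.997, 0.083, -0.001]
wrist_force: [0.2, 0.2, -1.1]
opening: 0.765
```

Emit:
drive_tool(
  xyz=[
    [0,0,0],
    [0,0,0.025],
    [0,0,0.025],
    [0,0,0.025],
    [0,0,0.025],
    [0,0,0.025],
    [0,0,0.025],
    [0,0,0.02],
    [0,0,0],
    [0,0,0],
  ],
  rot=[
    [0,0,0],
    [0,0,0],
    [0,0,0],
    [0,0,0],
    [0,0,0],
    [0,0,0],
    [0,0,0],
    [0,0,0],
    [0,0,0],
    [0,0,0],
  ],
  hand=[-1,-1,-1,-1,-1,-1,-1,-1,-1,-1],
)

```text
time_s: 7.48
position: [0.4553, 0.0042, 0.0886]
orientation: [-0.0, 0.997, 0.083, -0.002]
wrist_force: [0.5, 0.3, -1.7]
opening: 0.767
```

```bash
python3 - <<'E'
from h import *
for i in range(3):
    c=cam("wrist"); a=eyes.snapshot("wrist"); p,r=pose(); print(p)
print(env.get_state()["wrist_force"], "coaster err in tool axes",r.T@(np.array([.4564,.0023,.067])-p))
save(a,"w4")
E
```

```text
[0.45622502 0.00422574 0.08950834]
[0.45677499 0.00420174 0.09014108]
[0.45700441 0.00408964 0.09051206]
[-0.39834807  0.32903308 -1.84892502] coaster err in tool axes [-0.00094368  0.00166445  0.02351009]
```

View pics/w4.png

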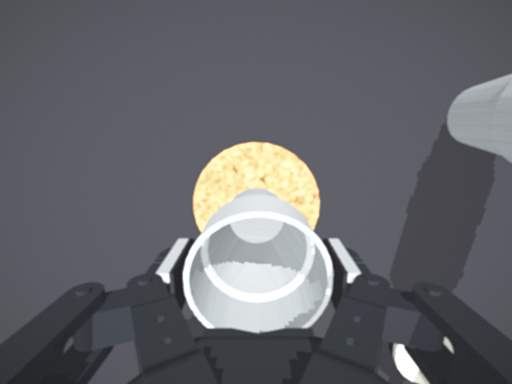

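Emit:
drive_tool(
  xyz=[
    [-0.0005,0.001,0.01],
    [0,0,0.008],
    [0,0,0.003],
    [0,0,0.001],
    [0,0,0],
    [0,0,0],
  ],
  rot=[
    [0,0,0],
    [0,0,0],
    [0,0,0],
    [0,0,0],
    [0,0,0],
    [0,0,0],
  ],
  hand=[-1,-1,-1,-1,-1,-1],
)

```text
time_s: 8.13
position: [0.4559, 0.0029, 0.0678]
orientation: [-0.0, 0.997, 0.082, 0.0]
wrist_force: [-0.6, -0.2, -1.9]
opening: 0.769
```

Emit:
drive_tool(
  xyz=[
    [0,0,0.001],
    [0,0,0.001],
    [0,0,0],
  ],
  rot=[
    [0,0,0],
    [0,0,0],
    [0,0,0],
  ],
  hand=[-1,-1,-1],
)

```text
time_s: 8.38
position: [0.456, 0.0029, 0.0661]
orientation: [0.0, 0.997, 0.083, 0.0]
wrist_force: [-1.3, 0.6, 5.1]
opening: 0.768
```

Emit:
drive_tool(
  xyz=[
    [0,0,0.001],
    [0,0,0],
    [0,0,0],
  ],
  rot=[
    [0,0,0],
    [0,0,0],
    [0,0,0],
  ],
  hand=[-1,-1,-1],
)

```text
time_s: 8.63
position: [0.4559, 0.0028, 0.066]
orientation: [0.0, 0.997, 0.083, 0.001]
wrist_force: [-3.0, -0.0, 16.3]
opening: 0.77
```

Emit:
drive_tool(
  xyz=[
    [0,0,-0.001],
    [0,0,0],
    [0,0,0],
    [0,0,0],
    [0,0,0],
    [0,0,-0.01],
    [0,0,-0.03],
    [0,0,-0.04],
    [0,0,-0.04],
    [0,0,-0.04],
  ],
  rot=[
    [0,0,0],
    [0,0,0],
    [0,0,0],
    [0,0,0],
    [0,0,0],
    [0,0,0],
    [0,0,0],
    [0,0,0],
    [0,0,0],
    [0,0,0],
  ],
  hand=[0.5,0.6,0.8,1,1,1,1,1,1,1],
)

```text
time_s: 9.47
position: [0.4548, 0.0029, 0.2268]
orientation: [-0.0, 0.997, 0.083, -0.001]
wrist_force: [1.4, -0.5, -0.2]
opening: 0.999
```

Emit:
drive_tool(
  xyz=[
    [0.0243,-0.0101,0],
    [0.0243,-0.0101,0],
    [0.0243,-0.0101,0],
    [0.0243,-0.0101,0],
    [0.0243,-0.0101,0],
    [0.0243,-0.0101,0],
    [0.0243,-0.0101,0],
    [0,0,0],
    [0,0,0],
    [0,0,0],
  ],
  rot=[
    [0,0,0],
    [0,0,0],
    [0,0,0],
    [0,0,0],
    [0,0,0],
    [0,0,0],
    [0,0,0],
    [0,0,0],
    [0,0,0],
    [0,0,0],
  ],
  hand=[1,1,1,1,1,1,1,1,1,1],
)

```text
time_s: 10.3
position: [0.6107, 0.0999, 0.2247]
orientation: [0.0, 0.997, 0.082, -0.001]
wrist_force: [-0.2, -0.9, -0.3]
opening: 1.0
```

```bash
python3 - <<'E'
from h import *
c=cam("wrist"); a=eyes.snapshot("wrist"); save(a,"w5")
print(pose()[0])
r=finder.regions_of("wrist","cup_a")
b=cv2.cvtColor(a,cv2.COLOR_RGB2BGR)
def rim(x,y,z,rad): return np.array([proj(c,[x+rad*np.cos(t),y+rad*np.sin(t),z]) for t in np.linspace(0,2*np.pi,73)])
P=rim(.6122,.1005,.154,.033)
Q=rim(.4564,.0023,.096,.033); C=rim(.4564,.0023,.006,.052)
b=cv2.resize(b,None,fx=2,fy=2)
for L in(P,Q,C): cv2.polylines(b,[np.int32(L*2+1)],True,(0,0,255),1)
cv2.imwrite("pics/w5c.png",b[:600,:760])
E
```

```text
[0.61046829 0.0994981  0.22482508]
```

View pics/w5c.png

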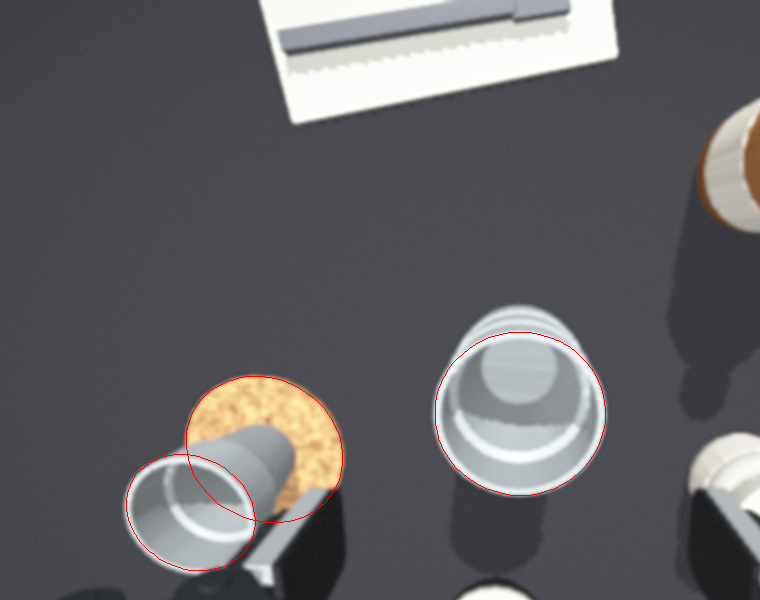

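Emit:
drive_tool(
  xyz=[
    [0.0009,-0.0004,0.026],
    [0.0009,-0.0004,0.026],
    [0,0,0.026],
    [0,0,0.0255],
    [0,0,0],
    [0,0,0],
  ],
  rot=[
    [0,0,0],
    [0,0,0],
    [0,0,0],
    [0,0,0],
    [0,0,0],
    [0,0,0],
  ],
  hand=[1,1,1,1,1,1],
)

```text
time_s: 10.9
position: [0.6118, 0.1005, 0.1212]
orientation: [0.0, 0.997, 0.082, -0.002]
wrist_force: [-0.3, 0.0, -0.2]
opening: 0.997
```

Emit:
drive_tool(
  xyz=[
    [0,0,0],
    [0,0,0],
    [0,0,0],
    [0,0,0],
    [0,0,0],
    [0,0,0],
    [0,0,0],
    [0,0,0],
  ],
  rot=[
    [0,0,0],
    [0,0,0],
    [0,0,0],
    [0,0,0],
    [0,0,0],
    [0,0,0],
    [0,0,0],
    [0,0,0],
  ],
  hand=[0,0,-0.5,-0.5,-1,-1,-1,-1],
  squeeze=30,
)

```text
time_s: 11.57
position: [0.6145, 0.1019, 0.1241]
orientation: [-0.0, 0.997, 0.082, 0.001]
wrist_force: [-1.5, -0.1, 7.3]
opening: 0.765
```

Emit:
drive_tool(
  xyz=[
    [0,0,-0.005],
    [0,0,-0.01],
    [0,0,-0.015],
    [0,0,-0.02],
    [0,0,-0.025],
    [0,0,-0.025],
    [0,0,-0.025],
    [0,0,0],
    [0,0,0],
  ],
  rot=[
    [0,0,0],
    [0,0,0],
    [0,0,0],
    [0,0,0],
    [0,0,0],
    [0,0,0],
    [0,0,0],
    [0,0,0],
    [0,0,0],
  ],
  hand=[-1,-1,-1,-1,-1,-1,-1,-1,-1],
)

```text
time_s: 12.32
position: [0.6146, 0.102, 0.2493]
orientation: [-0.0, 0.997, 0.082, 0.002]
wrist_force: [0.0, -0.5, -1.9]
opening: 0.765
```

```bash
python3 - <<'E'
from h import *
p,r=pose(); print(p,env.get_state()["wrist_force"])
for n in("top","scene","wrist"): save(eyes.snapshot(n),n+"6")
for n in("top","scene"):
  for q in finder.pinpoint(n,"pan")[:2]: print(n,q["confidence"],ray(cam(n),q["position"][0]*512,q["position"][1]*384,.062))
a=cv2.imread("pics/top6.png"); cv2.imwrite("pics/top6c.png",cv2.resize(a[150:240,350:440],None,fx=6,fy=6,interpolation=cv2.INTER_CUBIC))
b=cv2.imread("pics/scene6.png"); 
cv2.imwrite("pics/m6.png",np.hstack([cv2.resize(a[150:240,350:440],(390,390),interpolation=cv2.INTER_CUBIC),cv2.resize(b[130:250,170:290],(390,390))]))
E
```

```text
[0.61455705 0.10195234 0.2492903 ] [ 1.22902863e-03 -4.93943859e-01 -1.94064584e+00]
top 0.56 [ 0.52916943 -0.35170507  0.062     ]
scene 0.62 [ 0.5198117  -0.37595205  0.062     ]
```

View pics/m6.png

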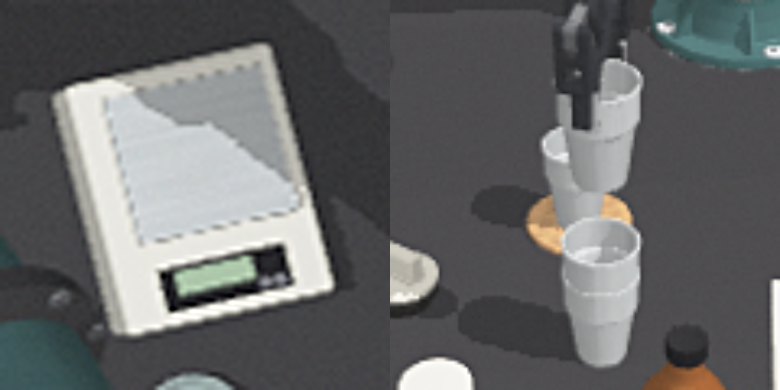

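```bash
python3 - <<'E'
from h import *
c=cam("top")
q=[ray(c,350+x/4.333-.5,150+y/4.333-.5,.062) for x,y in((105,98),(262,65),(300,205),(142,242))]
q=np.array(q); m=q.mean(0); print(q.round(3),m, np.linalg.norm(q-np.roll(q,1,0),axis=1))
screw([m[0],m[1],.24],Rdown(-33),15)
E
```

```text
[[ 0.577 -0.281  0.062]
 [ 0.604 -0.402  0.062]
 [ 0.496 -0.428  0.062]
 [ 0.466 -0.307  0.062]] [ 0.53576451 -0.35434401  0.062     ] [0.11353664 0.12391157 0.11082728 0.12429813]
N 15 xyz mm [ 1.2 31.5  0.4] rot deg [0.   0.01 2.83]
```

Emit:
drive_tool(
  xyz=[
    [0.0012,0.0315,0.0004],
    [0.0012,0.0315,0.0004],
    [0.0012,0.0315,0.0004],
    [0.0012,0.0315,0.0004],
    [0.0012,0.0315,0.0004],
    [0.0012,0.0315,0.0004],
    [0.0012,0.0315,0.0004],
    [0.0012,0.0315,0.0004],
    [0.0012,0.0315,0.0004],
    [0.0012,0.0315,0.0004],
  ],
  rot=[
    [0,0,2.83],
    [0,0,2.83],
    [0,0,2.83],
    [0,0,2.83],
    [0,0,2.83],
    [0,0,2.83],
    [0,0,2.83],
    [0,0,2.83],
    [0,0,2.83],
    [0,0,2.83],
  ],
  hand=[-1,-1,-1,-1,-1,-1,-1,-1,-1,-1],
)

```text
time_s: 13.4
position: [0.6069, -0.2117, 0.2417]
orientation: [-0.0, 0.986, -0.165, -0.001]
wrist_force: [1.7, 0.2, -1.7]
opening: 0.764
```

Emit:
drive_tool(
  xyz=[
    [0.0012,0.0315,0.0004],
    [0.0012,0.0315,0.0004],
    [0.0012,0.0315,0.0004],
    [0.0012,0.0315,0.0004],
    [0.0012,0.0315,0.0004],
    [0,0,0],
    [0,0,0],
    [0,0,0],
  ],
  rot=[
    [0,0,2.83],
    [0,0,2.83],
    [0,0,2.83],
    [0,0,2.83],
    [0,0,2.83],
    [0,0,0],
    [0,0,0],
    [0,0,0],
  ],
  hand=[-1,-1,-1,-1,-1,-1,-1,-1],
)

```text
time_s: 14.07
position: [0.5477, -0.3551, 0.24]
orientation: [-0.001, 0.959, -0.284, -0.001]
wrist_force: [0.4, 0.5, -1.9]
opening: 0.765
```

```bash
python3 - <<'E'
from h import *
c=cam("wrist"); a=eyes.snapshot("wrist"); p,r=pose(); print(p)
b=cv2.cvtColor(a,cv2.COLOR_RGB2BGR); b=cv2.resize(b,(768,576))
q=np.array([[.577,-.281,.062],[.604,-.402,.062],[.496,-.428,.062],[.466,-.307,.062]])
cv2.polylines(b,[np.int32([proj(c,x)*1.5 for x in q])],True,(0,0,255),1)
cv2.imwrite("pics/w7.png",b)
screw([.5355,-.3545,.14],Rdown(-33),5)
E
```

```text
[ 0.54838818 -0.35405077  0.24022561]
N 5 xyz mm [-2.1  1.5 20. ] rot deg [-0.02  0.02  0.03]
```

View pics/w7.png

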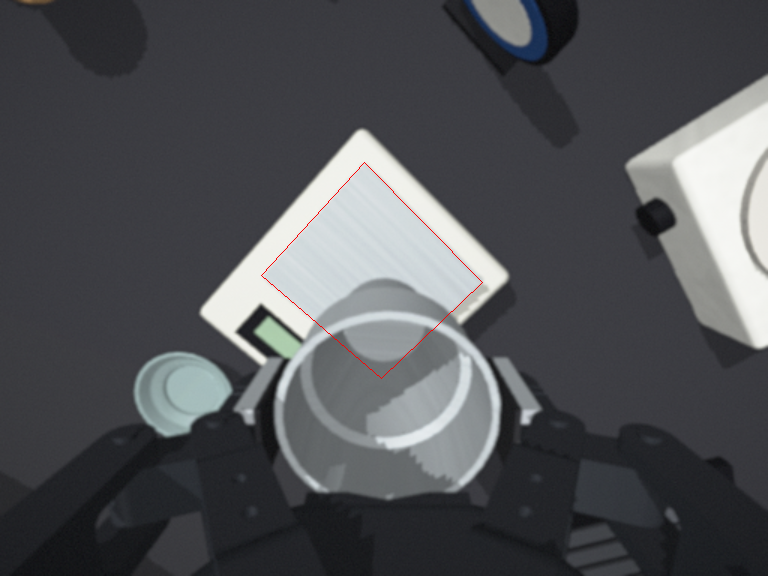

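Emit:
drive_tool(
  xyz=[
    [-0.0021,0.0015,0.02],
    [-0.0021,0.0015,0.02],
    [-0.0021,0.0015,0.02],
    [-0.0021,0.0015,0.02],
    [-0.0021,0.0015,0.02],
    [0,0,0.01],
    [0,0,0.004],
    [0,0,0],
    [0,0,0],
    [0,0,0],
  ],
  rot=[
    [0,0,0],
    [0,0,0],
    [0,0,0],
    [0,0,0],
    [0,0,0],
    [0,0,0],
    [0,0,0],
    [0,0,0],
    [0,0,0],
    [0,0,0],
  ],
  hand=[-1,-1,-1,-1,-1,-1,-1,-1,-1,-1],
)

```text
time_s: 14.95
position: [0.5363, -0.3566, 0.1283]
orientation: [0.0, 0.959, -0.284, 0.001]
wrist_force: [1.0, -0.0, -1.9]
opening: 0.766
```

Emit:
drive_tool(
  xyz=[
    [0,0,0.001],
    [0,0,0.001],
    [0,0,0],
  ],
  rot=[
    [0,0,0],
    [0,0,0],
    [0,0,0],
  ],
  hand=[-1,-1,-1],
)

```text
time_s: 15.2
position: [0.5351, -0.3566, 0.1255]
orientation: [0.0, 0.959, -0.284, 0.0]
wrist_force: [-0.2, -0.0, -1.0]
opening: 0.768
```

Emit:
drive_tool(
  xyz=[
    [0,0,0.001],
    [0,0,0],
    [0,0,0],
  ],
  rot=[
    [0,0,0],
    [0,0,0],
    [0,0,0],
  ],
  hand=[-1,-1,-1],
)

```text
time_s: 15.45
position: [0.5348, -0.3565, 0.124]
orientation: [0.0, 0.959, -0.284, -0.0]
wrist_force: [-0.6, 0.0, -0.6]
opening: 0.768
```

Emit:
drive_tool(
  xyz=[
    [0,0,0.001],
    [0,0,0],
    [0,0,0],
  ],
  rot=[
    [0,0,0],
    [0,0,0],
    [0,0,0],
  ],
  hand=[-1,-1,-1],
)

```text
time_s: 15.7
position: [0.5348, -0.3564, 0.1229]
orientation: [-0.0, 0.959, -0.284, -0.0]
wrist_force: [-0.5, 0.0, -1.9]
opening: 0.77
```

Emit:
drive_tool(
  xyz=[
    [0,0,0.001],
    [0,0,0],
    [0,0,0],
  ],
  rot=[
    [0,0,0],
    [0,0,0],
    [0,0,0],
  ],
  hand=[-1,-1,-1],
)

```text
time_s: 15.95
position: [0.535, -0.3565, 0.1223]
orientation: [0.0, 0.959, -0.284, 0.0]
wrist_force: [-0.3, -0.4, 0.8]
opening: 0.771
```

Emit:
drive_tool(
  xyz=[
    [0,0,0.0005],
    [0,0,0],
    [0,0,0],
  ],
  rot=[
    [0,0,0],
    [0,0,0],
    [0,0,0],
  ],
  hand=[-1,-1,-1],
)

```text
time_s: 16.2
position: [0.5351, -0.3565, 0.1223]
orientation: [0.0, 0.959, -0.284, 0.0]
wrist_force: [-1.7, 0.7, 5.3]
opening: 0.766
```

Emit:
drive_tool(
  xyz=[
    [0,0,0],
    [0,0,0],
    [0,0,0],
    [0,0,0],
    [0,0,-0.01],
    [0,0,-0.03],
    [0,0,-0.04],
    [0,0,-0.04],
    [0,0,-0.04],
    [0,0,0],
  ],
  rot=[
    [0,0,0],
    [0,0,0],
    [0,0,0],
    [0,0,0],
    [0,0,0],
    [0,0,0],
    [0,0,0],
    [0,0,0],
    [0,0,0],
    [0,0,0],
  ],
  hand=[0.5,0.6,0.8,1,1,1,1,1,1,1],
)

```text
time_s: 17.03
position: [0.5399, -0.359, 0.2916]
orientation: [0.002, 0.959, -0.284, 0.009]
wrist_force: [1.2, -0.2, 1.3]
opening: 0.998
```

```bash
cat >> h.py <<'E'
def paddles(a,c):
    "grey paddles on white mat from the top picture: centre, long-axis azimuth"
    hsv=cv2.cvtColor(a,cv2.COLOR_RGB2HSV); K=4
    big=cv2.resize(a,None,fx=K,fy=K,interpolation=cv2.INTER_CUBIC); g=cv2.cvtColor(big,cv2.COLOR_RGB2GRAY)
    mat=(g>190).astype(np.uint8); cs=cv2.findContours(mat,0,2)[0]
    cs=[x for x in cs if cv2.boundingRect(x)[0]<K*235 and cv2.boundingRect(x)[0]>K*130 and cv2.boundingRect(x)[1]>K*145]
    hull=cv2.convexHull(max(cs,key=cv2.contourArea)); m=np.zeros_like(g); cv2.fillConvexPoly(m,hull,255)
    m=cv2.erode(m,np.ones((5,5))); d=((g<150)&(m>0)).astype(np.uint8); out=[]
    for x in cv2.findContours(d,0,2)[0]:
        if cv2.contourArea(x)<K*K*60: continue
        P=np.array([ray(c,(u+.5)/K-.5,(v+.5)/K-.5,.0085)[:2] for u,v in x[:,0]],np.float32)
        (ctr,wh,ang)=cv2.minAreaRect(P*1000); bp=cv2.boxPoints((ctr,wh,ang))
        i=bp[1]-bp[0]; j=bp[2]-bp[1]; l=i if np.hypot(*i)>np.hypot(*j) else j
        out.append((np.array(ctr)/1000,max(wh),min(wh),np.degrees(np.arctan2(l[1],l[0]))%180))
    return out
E
python3 - <<'E'
from h import *
print(pose()[0],env.get_state()["opening"])
c=cam("top"); a=eyes.snapshot("top"); save(a,"top8")
for o in paddles(a,c): print(o[0].round(4),round(o[1]),round(o[2]),round(o[3],1))
finder.search_frame
E
```

```text
[ 0.53992575 -0.35902903  0.29162449] 0.9983057236361138
[0.4791 0.4424] 160 17 28.0
[0.4867 0.3858] 160 17 12.9
[0.5204 0.3265] 161 17 27.1
[0.5307 0.2689] 158 17 18.4
```

```bash
python3 - <<'E'
from h import *
import itertools
s=env.get_state(); S=[([1.05247022,0.59200939,0.04831141,1.60968461,-0.03329581,0.94270742,-0.03370089],[-4.92205094e-04,8.40306607e-01,-5.42110508e-01,-8.72758642e-04]),(s["joint_positions"],s["orientation"])]
print(np.round(s["joint_positions"],3),s["position"])
res=[]
for sg in itertools.product([1,-1],repeat=7):
  for o1 in(0,90,180,270):
    for o7 in (0,90,180,270):
      e=0
      for q,o in S:
        v=np.array(sg)*q
        M=R.from_euler("ZYZYZYZ",[v[0]+np.radians(o1),v[1],v[2],v[3],v[4],v[5],v[6]+np.radians(o7)]).as_matrix()
        e+=np.linalg.norm(M-q2R(o))
      res.append((e,sg,o1,o7))
res.sort(key=lambda t:t[0])
for r in res[:12]: print(r)
E
```

```text
[ 0.642  0.435 -0.176  1.743  0.091  0.96  -0.145] [ 0.53819537 -0.35813439  0.28789211]Traceback (most recent call last):
  File "<stdin>", line 12, in <module>
  File "scipy/spatial/transform/_rotation.pyx", line 1413, in scipy.spatial.transform._rotation.Rotation.from_euler
ValueError: Expected axis specification to be a non-empty string of upto 3 characters, got ZYZYZYZ
```

```bash
python3 - <<'E'
from h import *
import itertools
s=env.get_state(); S=[([1.05247022,0.59200939,0.04831141,1.60968461,-0.03329581,0.94270742,-0.03370089],[-4.92205094e-04,8.40306607e-01,-5.42110508e-01,-8.72758642e-04]),(s["joint_positions"],s["orientation"])]
Z=lambda a:R.from_rotvec([0,0,a]); Y=lambda a:R.from_rotvec([0,a,0])
res=[]
for sg in itertools.product([1,-1],repeat=7):
  for o1 in(0,180):
    for o7 in (0,90,180,270):
      e=0
      for q,o in S:
        v=np.array(sg)*q
        M=(Z(v[0]+np.radians(o1))*Y(v[1])*Z(v[2])*Y(v[3])*Z(v[4])*Y(v[5])*Z(v[6]+np.radians(o7))).as_matrix()
        e+=np.linalg.norm(M-q2R(o))
      res.append((round(e,4),sg,o1,o7))
res.sort(key=lambda t:t[0])
for r in res[:8]: print(r)
E
```

```text
(np.float64(0.0), (-1, 1, -1, 1, -1, 1, -1), 0, 180)
(np.float64(0.0), (-1, -1, -1, -1, -1, -1, -1), 180, 0)
(np.float64(0.0401), (-1, 1, -1, 1, -1, 1, -1), 180, 0)
(np.float64(0.0401), (-1, -1, -1, -1, -1, -1, -1), 0, 180)
(np.float64(0.3499), (-1, 1, -1, 1, 1, 1, -1), 180, 0)
(np.float64(0.3499), (-1, -1, -1, -1, 1, -1, -1), 0, 180)
(np.float64(0.3501), (-1, 1, -1, 1, 1, 1, -1), 0, 180)
(np.float64(0.3501), (-1, -1, -1, -1, 1, -1, -1), 180, 0)
```

```bash
cat >> h.py <<'E'
SG=np.array([-1,1,-1,1,-1,1,-1.])
Z=lambda a:R.from_rotvec([0,0,a]); Y=lambda a:R.from_rotvec([0,a,0])
def frames(q):
    v=SG*np.asarray(q); out=[]; r=R.identity()
    for i in range(7):
        r=r*(Z(v[i]+(np.pi if i==6 else 0)) if i%2==0 else Y(v[i])); out.append(r.as_matrix())
    return out
def log():
    import json
    s=env.get_state(); open("log.txt","a").write(json.dumps([list(map(float,s["joint_positions"])),list(map(float,s["position"]))])+"\n")
E
python3 - <<'E'
from h import *
log()
S=[([1.05247022,0.59200939,0.04831141,1.60968461,-0.03329581,0.94270742,-0.03370089],[0.29851695,-0.6598785,0.23027193])]
import json
S+=[json.loads(l) for l in open("log.txt")]
open("log.txt","a").write(json.dumps(S[0])+"\n")
ez=np.array([0,0,1.])
for off in (0,1):
  A=[];b=[]
  for q,p in S:
    F=frames(q); cols=[ez,F[1]@ez,F[3]@ez,F[6]@ez]
    if off: cols+=[F[2]@[1,0,0]-F[3]@[1,0,0]]
    A.append(np.array(cols).T); b.append(p)
  A=np.vstack(A);b=np.hstack(b); x,r,rk,sv=np.linalg.lstsq(A,b,rcond=None); print(x.round(4),(A@x-b).round(4),sv.round(2))
screw([.56,.30,.30],Rdown(28),22)
E
```

```text
[2.3261 0.8511 0.3128 2.6259] [ 0.0462  0.0253 -0.0081  0.011   0.0191  0.0081] [2.49 1.34 0.1  0.01]
[ 8.5403  1.3605  0.7641  8.8753 -0.4476] [ 0.0475  0.0252  0.0016  0.0084  0.0143 -0.0016] [2.66 2.31 0.11 0.06 0.  ]
N 22 xyz mm [ -0.3 -31.4  -0.6] rot deg [ 0.02 -0.03 -2.77]
```

```bash
python3 - <<'E'
from h import *
screw([.468,.248,.22],Rdown(-71.6),20)
E
```

```text
N 20 xyz mm [-26.6 -16.1   3.2] rot deg [-0.01 -0.03  1.93]
```

Emit:
drive_tool(
  xyz=[
    [-0.0266,-0.0161,0.0032],
    [-0.0266,-0.0161,0.0032],
    [-0.0266,-0.0161,0.0032],
    [-0.0266,-0.0161,0.0032],
    [-0.0266,-0.0161,0.0032],
    [-0.0266,-0.0161,0.0032],
    [-0.0266,-0.0161,0.0032],
    [-0.0266,-0.0161,0.0032],
    [-0.0266,-0.0161,0.0032],
    [-0.0266,-0.0161,0.0032],
  ],
  rot=[
    [0,0,1.93],
    [0,0,1.93],
    [0,0,1.93],
    [0,0,1.93],
    [0,0,1.93],
    [0,0,1.93],
    [0,0,1.93],
    [0,0,1.93],
    [0,0,1.93],
    [0,0,1.93],
  ],
  hand=[-0.1,-0.1,-0.1,-0.1,-0.1,-0.1,-0.1,-0.1,-0.1,-0.1],
)

```text
time_s: 17.92
position: [0.4422, -0.0594, 0.2489]
orientation: [0.0, 0.897, -0.442, -0.001]
wrist_force: [-0.8, -0.4, 0.4]
opening: 0.451
```

Emit:
drive_tool(
  xyz=[
    [-0.0266,-0.0161,0.0032],
    [-0.0266,-0.0161,0.0032],
    [-0.0266,-0.0161,0.0032],
    [-0.0266,-0.0161,0.0032],
    [-0.0266,-0.0161,0.0032],
    [-0.0266,-0.0161,0.0032],
    [-0.0266,-0.0161,0.0032],
    [-0.0266,-0.0161,0.0032],
    [-0.0266,-0.0161,0.0032],
    [-0.0266,-0.0161,0.0032],
  ],
  rot=[
    [0,0,1.93],
    [0,0,1.93],
    [0,0,1.93],
    [0,0,1.93],
    [0,0,1.93],
    [0,0,1.93],
    [0,0,1.93],
    [0,0,1.93],
    [0,0,1.93],
    [0,0,1.93],
  ],
  hand=[-0.1,-0.1,-0.1,-0.1,-0.1,-0.1,-0.1,-0.1,-0.1,-0.1],
)

```text
time_s: 18.75
position: [0.4545, 0.2497, 0.2167]
orientation: [0.001, 0.811, -0.585, -0.0]
wrist_force: [-0.2, -0.1, -0.3]
opening: 0.446
```

Emit:
drive_tool(
  xyz=[
    [0,0,0],
    [0,0,0],
    [0,0,0],
  ],
  rot=[
    [0,0,0],
    [0,0,0],
    [0,0,0],
  ],
  hand=[-0.1,-0.1,-0.1],
)

```text
time_s: 19.0
position: [0.4546, 0.2477, 0.2168]
orientation: [0.001, 0.811, -0.585, -0.0]
wrist_force: [-0.1, -1.2, 0.8]
opening: 0.455
```

```bash
cat >> h.py <<'E'
def wpaddle(a,c,ctr,az,dz=.0085):
    "refine a paddle's line in the wrist picture: warp to ground plane at bar-top height round the guess, 1px=0.5mm"
    u=np.array([np.cos(np.radians(az)),np.sin(np.radians(az))]); n=np.array([-u[1],u[0]])
    L,W=400,160; src=np.float32([[0,0],[L,0],[L,W],[0,W]])
    dst=np.float32([proj(c,np.append(ctr+u*(x-L/2)*.0005+n*(y-W/2)*.0005,.014)) for x,y in src])
    return cv2.warpPerspective(a,cv2.getPerspectiveTransform(dst,src),(L,W))
E
python3 - <<'E'
from h import *
c=cam("wrist"); a=eyes.snapshot("wrist"); p,r=pose(); print(p,env.get_state()["opening"]); log(); print(np.round(env.get_state()["joint_positions"],2))
save(a,"w9")
g=wpaddle(a,c,np.array([.5307,.2689]),18.4); save(cv2.resize(g,None,fx=1.5,fy=1.5),"g9")
b=cv2.cvtColor(cv2.resize(a,(600,450)),cv2.COLOR_RGB2BGR)
cv2.imwrite("pics/m9.png",np.vstack([b[:340],cv2.cvtColor(cv2.resize(g,(600,240)),cv2.COLOR_RGB2BGR)]))
screw([.468,.248,.06],Rdown(-71.6),6)
E
```

```text
[0.45477022 0.2469932  0.21692804] 0.4498242007123296
[-0.39  0.36 -0.25  2.08  0.13  0.72 -1.97]
N 6 xyz mm [ 0.5 -2.2 26.2] rot deg [ 0.02 -0.01 -0.01]
```

View pics/m9.png

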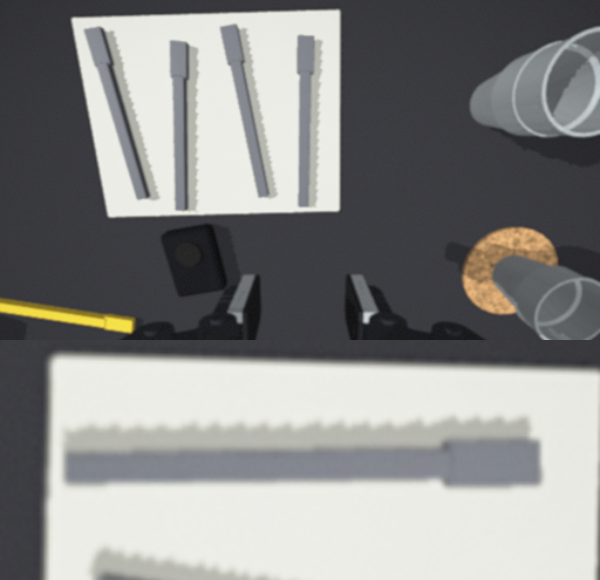

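Emit:
drive_tool(
  xyz=[
    [0.0008,-0.007,0.03],
    [0.0007,-0.0068,0.03],
    [0,0,0.035],
    [0,0,0.035],
    [0,0,0.03],
    [0,0,0.025],
    [0,0,0.015],
    [0,0,0.008],
    [0,0,0],
    [0,0,0],
  ],
  rot=[
    [0,0,0],
    [0,0,0],
    [0,0,0],
    [0,0,0],
    [0,0,0],
    [0,0,0],
    [0,0,0],
    [0,0,0],
    [0,0,0],
    [0,0,0],
  ],
  hand=[-0.1,-0.1,-0.1,-0.1,-0.1,-0.1,-0.1,-0.1,-0.1,-0.1],
)

```text
time_s: 19.88
position: [0.4692, 0.2506, 0.0098]
orientation: [0.0, 0.811, -0.585, 0.0]
wrist_force: [0.7, -0.7, 0.5]
opening: 0.453
```

Emit:
drive_tool(
  xyz=[
    [0,0,0.0025],
    [0,0,0],
    [0,0,0],
    [0,0,0],
    [0,0,0],
    [0,0,0],
    [0,0,0],
    [0,0,0],
  ],
  rot=[
    [0,0,0],
    [0,0,0],
    [0,0,0],
    [0,0,0],
    [0,0,0],
    [0,0,0],
    [0,0,0],
    [0,0,0],
  ],
  hand=[-0.1,-0.1,-1,-1,-1,-1,-1,-1],
  squeeze=40,
)

```text
time_s: 20.55
position: [0.4694, 0.2517, 0.0078]
orientation: [-0.0, 0.811, -0.585, 0.0]
wrist_force: [-1.0, -0.4, 6.3]
opening: 0.109
```

Emit:
drive_tool(
  xyz=[
    [0,0,0],
    [0,0,0],
    [0,0,0],
    [0,0,0.0015],
    [0,0,0.0015],
    [0,0,0],
  ],
  rot=[
    [0,0,0],
    [0,0,0],
    [0,0,0],
    [0,0,0],
    [0,0,0],
    [0,0,0],
  ],
  hand=[-0.5,-0.5,-0.5,-0.5,-0.5,-0.5],
)

```text
time_s: 21.05
position: [0.4687, 0.2514, 0.0036]
orientation: [0.0, 0.811, -0.585, -0.0]
wrist_force: [-0.3, -0.3, 0.6]
opening: 0.251
```

Emit:
drive_tool(
  xyz=[
    [0,0,0],
    [0,0,0],
    [0,0,0],
    [0,0,0],
    [0,0,0],
    [0,0,0],
  ],
  rot=[
    [0,0,0],
    [0,0,0],
    [0,0,0],
    [0,0,0],
    [0,0,0],
    [0,0,0],
  ],
  hand=[-1,-1,-1,-1,-1,-1],
  squeeze=40,
)

```text
time_s: 21.55
position: [0.4689, 0.2515, 0.004]
orientation: [0.0, 0.811, -0.585, -0.0]
wrist_force: [0.1, 0.2, -0.0]
opening: 0.116
```

```bash
cat >> h.py <<'E'
def Rf(lean):
    l=np.radians(lean); return np.array([[1,0,0],[0,-np.sin(l),-np.cos(l)],[0,np.cos(l),-np.sin(l)]])
def lin(p0,R0,p1,R1,N):
    rv=R.from_matrix(R0.T@R1).as_rotvec(); w=rv/N; d=(np.array(p1)-p0)/N; X=[]
    for k in range(N):
        Rk=R0@R.from_rotvec(w*k).as_matrix(); X.append((Rk.T@d).round(4).tolist())
    print(N,"deg",np.degrees(w).round(2).tolist()); print(X)
E
python3 - <<'E'
from h import *
D=Rdown(-71.6)
print(R.from_matrix(D.T@Rf(4)).magnitude()*57.3)
lin(np.array([.469,.251,.104]),D,[.456,.18,.29],Rf(4),20)
E
```

```text
107.24268439726423
20 deg [-3.68, 2.66, -2.85]
[[0.0032, 0.0017, -0.0093], [0.0035, 0.0025, -0.009], [0.0038, 0.0032, -0.0087], [0.004, 0.004, -0.0082], [0.0041, 0.0047, -0.0078], [0.0042, 0.0054, -0.0073], [0.0043, 0.006, -0.0067], [0.0042, 0.0067, -0.0061], [0.0042, 0.0072, -0.0054], [0.004, 0.0078, -0.0048], [0.0038, 0.0083, -0.0041], [0.0036, 0.0087, -0.0034], [0.0033, 0.009, -0.0026], [0.0029, 0.0093, -0.0019], [0.0025, 0.0096, -0.0012], [0.0021, 0.0097, -0.0004], [0.0016, 0.0098, 0.0003], [0.0011, 0.0099, 0.001], [0.0005, 0.0098, 0.0017], [-0.0001, 0.0097, 0.0023]]
```

Emit:
drive_tool(
  xyz=[
    [0,0,-0.01],
    [0,0,-0.02],
    [0,0,-0.035],
    [0,0,-0.035],
    [0,0,0],
  ],
  rot=[
    [0,0,0],
    [0,0,0],
    [0,0,0],
    [0,0,0],
    [0,0,0],
  ],
  hand=[-1,-1,-1,-1,-1],
)

```text
time_s: 21.97
position: [0.4723, 0.2536, 0.11]
orientation: [-0.005, 0.811, -0.585, 0.002]
wrist_force: [1.3, 1.1, 0.7]
opening: 0.116
```

Emit:
drive_tool(
  xyz=[
    [0.0032,0.0017,-0.0093],
    [0.0035,0.0025,-0.009],
    [0.0038,0.0032,-0.0087],
    [0.004,0.004,-0.0082],
    [0.0041,0.0047,-0.0078],
    [0.0042,0.0054,-0.0073],
    [0.0043,0.006,-0.0067],
    [0.0042,0.0067,-0.0061],
    [0.0042,0.0072,-0.0054],
    [0.004,0.0078,-0.0048],
  ],
  rot=[
    [-3.68,2.66,-2.85],
    [-3.68,2.66,-2.85],
    [-3.68,2.66,-2.85],
    [-3.68,2.66,-2.85],
    [-3.68,2.66,-2.85],
    [-3.68,2.66,-2.85],
    [-3.68,2.66,-2.85],
    [-3.68,2.66,-2.85],
    [-3.68,2.66,-2.85],
    [-3.68,2.66,-2.85],
  ],
  hand=[-1,-1,-1,-1,-1,-1,-1,-1,-1,-1],
)

```text
time_s: 22.8
position: [0.4628, 0.216, 0.1979]
orientation: [0.383, 0.864, -0.326, 0.001]
wrist_force: [0.8, -0.1, -0.3]
opening: 0.112
```

Emit:
drive_tool(
  xyz=[
    [0.0038,0.0083,-0.0041],
    [0.0036,0.0087,-0.0034],
    [0.0033,0.009,-0.0026],
    [0.0029,0.0093,-0.0019],
    [0.0025,0.0096,-0.0012],
    [0.0021,0.0097,-0.0004],
    [0.0016,0.0098,0.0003],
    [0.0011,0.0099,0.001],
    [0.0005,0.0098,0.0017],
    [0,0.0097,0.0023],
  ],
  rot=[
    [-3.68,2.66,-2.85],
    [-3.68,2.66,-2.85],
    [-3.68,2.66,-2.85],
    [-3.68,2.66,-2.85],
    [-3.68,2.66,-2.85],
    [-3.68,2.66,-2.85],
    [-3.68,2.66,-2.85],
    [-3.68,2.66,-2.85],
    [-3.68,2.66,-2.85],
    [-3.68,2.66,-2.85],
  ],
  hand=[-1,-1,-1,-1,-1,-1,-1,-1,-1,-1],
)

```text
time_s: 23.63
position: [0.4561, 0.1806, 0.2903]
orientation: [0.682, 0.731, 0.002, 0.001]
wrist_force: [0.0, -0.3, -1.3]
opening: 0.113
```

```bash
python3 - <<'E'
from h import *
p,r=pose(); s=env.get_state(); print(p,r.round(3).tolist(),np.round(s["joint_positions"],2),s["opening"],s["wrist_force"]); log()
a=eyes.snapshot("scene"); save(cv2.resize(a[40:300,150:450],(690,598)),"s10")
E
```

```text
[0.45613272 0.18060881 0.29026805] [[1.0, 0.001, 0.004], [0.004, -0.069, -0.998], [-0.001, 0.998, -0.069]] [-0.75  0.82 -0.21  1.85  0.75  1.97 -1.36] 0.11253574209120344 [ 0.02986501 -0.27540941 -1.2725415 ]
```

View pics/s10.png

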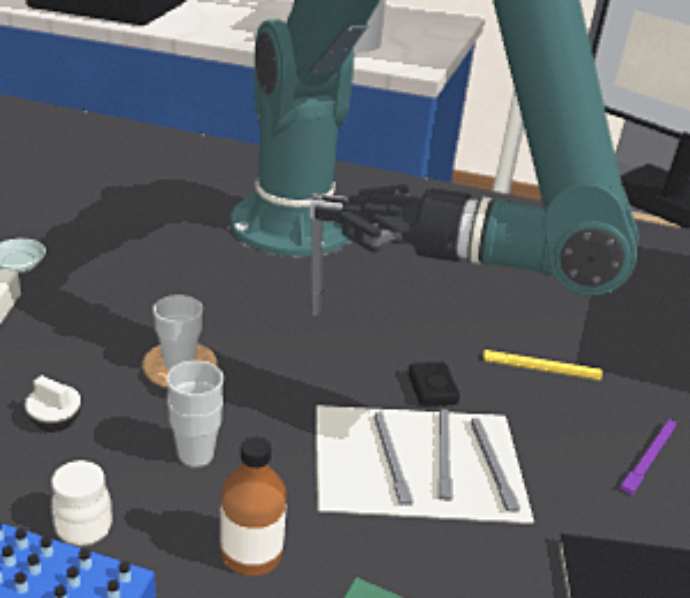

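```bash
python3 - <<'E'
from h import *
A=np.array([.4561,.1806,.2903]);F=Rf(4)
for q in ([.448,-.02,.29],):
    print((F.T@(np.array(q)-A)).round(4))
print((F.T@np.array([0,0,-.1])).round(4))
E
```

```text
[-0.0081  0.0137  0.2001]
[ 0.     -0.0998  0.007 ]
```

Emit:
drive_tool(
  xyz=[
    [-0.0016,0.0028,0.0402],
    [-0.0016,0.0028,0.0402],
    [-0.0016,0.0028,0.0402],
    [-0.0016,0.0028,0.0402],
    [-0.0016,0.0028,0.0402],
    [0,0,0],
    [0,0,0],
    [0,0,0],
  ],
  rot=[
    [0,0,0],
    [0,0,0],
    [0,0,0],
    [0,0,0],
    [0,0,0],
    [0,0,0],
    [0,0,0],
    [0,0,0],
  ],
  hand=[-1,-1,-1,-1,-1,-1,-1,-1],
)

```text
time_s: 24.35
position: [0.4486, -0.0209, 0.2897]
orientation: [0.681, 0.732, -0.001, 0.001]
wrist_force: [0.2, 0.5, -1.2]
opening: 0.114
```

```bash
python3 - <<'E'
from h import *
p,r=pose(); s=env.get_state(); print(p,r.round(3).tolist(),np.round(s["joint_positions"],2)); log()
c=cam("scene"); a=eyes.snapshot("scene"); save(a,"s11")
# predicted foot
print("foot",p-.0045*r[:,2]-.146*r[:,1])
E
```

```text
[ 0.44857624 -0.02086835  0.2896741 ] [[1.0, -0.003, 0.0], [0.0, -0.072, -0.997], [0.003, 0.997, -0.072]] [-0.54  0.73 -0.15  2.16  0.93  1.74 -1.42]
foot [ 0.44897392 -0.00581083  0.14438349]
```

Emit:
drive_tool(
  xyz=[
    [0,-0.02,0.0014],
    [0,-0.02,0.0014],
    [0,-0.02,0.0014],
    [0,-0.02,0.0014],
    [0,-0.02,0.0014],
    [0,-0.015,0.001],
    [0,0,0],
    [0,0,0],
  ],
  rot=[
    [0,0,0],
    [0,0,0],
    [0,0,0],
    [0,0,0],
    [0,0,0],
    [0,0,0],
    [0,0,0],
    [0,0,0],
  ],
  hand=[-1,-1,-1,-1,-1,-1,-1,-1],
)

```text
time_s: 25.07
position: [0.4489, -0.0195, 0.1737]
orientation: [0.682, 0.732, 0.001, 0.001]
wrist_force: [0.1, -0.0, -0.9]
opening: 0.115
```

Emit:
drive_tool(
  xyz=[
    [0,-0.006,0.0004],
    [0,-0.004,0.0003],
    [0,0,0],
    [0,0,0],
  ],
  rot=[
    [0,0,0],
    [0,0,0],
    [0,0,0],
    [0,0,0],
  ],
  hand=[-1,-1,-1,-1],
)

```text
time_s: 25.4
position: [0.4485, -0.0209, 0.1648]
orientation: [0.682, 0.732, -0.0, 0.001]
wrist_force: [-0.4, -0.2, -0.0]
opening: 0.116
```

Emit:
drive_tool(
  xyz=[
    [0,-0.003,0],
    [0,-0.002,0],
    [0,0,0],
    [0,0,0],
  ],
  rot=[
    [0,0,0],
    [0,0,0],
    [0,0,0],
    [0,0,0],
  ],
  hand=[-1,-1,-1,-1],
)

```text
time_s: 25.73
position: [0.4484, -0.0207, 0.1595]
orientation: [0.682, 0.731, 0.0, 0.001]
wrist_force: [-0.5, 0.1, -0.8]
opening: 0.114
```

Emit:
drive_tool(
  xyz=[
    [0,-0.002,0],
    [0,0,0],
    [0,0,0],
  ],
  rot=[
    [0,0,0],
    [0,0,0],
    [0,0,0],
  ],
  hand=[-1,-1,-1],
)

```text
time_s: 25.98
position: [0.4484, -0.0206, 0.1574]
orientation: [0.682, 0.731, 0.0, 0.001]
wrist_force: [-0.6, 0.1, 0.2]
opening: 0.116
```

Emit:
drive_tool(
  xyz=[
    [0,0,0],
    [0,0,0],
    [0,0,0],
    [0,0,0],
    [0,0,-0.01],
    [0,0,-0.03],
    [0,0,-0.04],
    [0,0.03,-0.02],
    [0,0.04,-0.005],
    [0,0.04,0],
  ],
  rot=[
    [0,0,0],
    [0,0,0],
    [0,0,0],
    [0,0,0],
    [0,0,0],
    [0,0,0],
    [0,0,0],
    [0,0,0],
    [0,0,0],
    [0,0,0],
  ],
  hand=[-0.6,-0.6,-0.5,-0.5,-0.5,-0.4,-0.3,-0.2,-0.1,-0.1],
)

```text
time_s: 26.82
position: [0.4483, 0.08, 0.2748]
orientation: [0.681, 0.732, 0.002, 0.002]
wrist_force: [0.8, 0.2, 0.7]
opening: 0.45
```

```bash
cat >> h.py <<'E'
def grid(a,c,x0,x1,y0,y1,z=.014,K=2):
    "warp to world plane: col=(x-x0)*1000*K, row=(y-y0)*1000*K"
    W,H=int((x1-x0)*1000*K),int((y1-y0)*1000*K)
    dst=np.float32([proj(c,[x,y,z]) for x,y in((x0,y0),(x1,y0),(x1,y1),(x0,y1))])
    return cv2.warpPerspective(a,cv2.getPerspectiveTransform(dst,np.float32([[0,0],[W,0],[W,H],[0,H]])),(W,H))
def gpaddles(a,c,x0=.36,x1=.70,y0=.18,y1=.55):
    K=2; g=grid(a,c,x0,x1,y0,y1,K=K); gr=cv2.cvtColor(g,cv2.COLOR_RGB2GRAY); sat=g.max(2).astype(int)-g.min(2)
    m=((gr>85)&(gr<160)&(sat<45)&(g[...,2]>g[...,0].astype(int)+4)).astype(np.uint8); m=cv2.morphologyEx(m,2,np.ones((5,5))); out=[]
    for x in cv2.findContours(m,0,2)[0]:
        (ct,wh,an)=cv2.minAreaRect(x); l,w=max(wh)/K,min(wh)/K
        if l<60 or w>32: continue
        bp=cv2.boxPoints((ct,wh,an)); i=bp[1]-bp[0]; j=bp[2]-bp[1]; d=i if np.hypot(*i)>np.hypot(*j) else j
        out.append((np.array([x0+ct[0]/K/1000,y0+ct[1]/K/1000]).round(4),round(l),round(w),round(np.degrees(np.arctan2(d[1],d[0]))%180,1)))
    return out
E
python3 - <<'E'
from h import *
p,r=pose(); print(p,env.get_state()["opening"]); log()
cs=cam("scene"); a=eyes.snapshot("scene"); save(a,"s12"); print(gpaddles(a,cs))
ct=cam("top"); t=eyes.snapshot("top"); save(t,"t12"); print(gpaddles(t,ct))
cv2.imwrite("pics/m12.png",cv2.cvtColor(np.hstack([cv2.resize(a[130:270,150:290],(400,400)),cv2.resize(t[150:250,240:340],(400,400),interpolation=cv2.INTER_CUBIC)]),cv2.COLOR_RGB2BGR))
E
```

```text
[0.44832924 0.08001932 0.27482674] 0.45013462219164724
[(array([0.4839, 0.4443]), 159, 14, np.float32(28.6)), (array([0.4891, 0.3859]), 164, 12, np.float32(13.8)), (array([0.5252, 0.3271]), 160, 13, np.float32(28.8))]
[(array([0.5328, 0.3959]), 61, 13, np.float32(13.2)), (array([0.5446, 0.3401]), 100, 13, np.float32(26.8))]
```

View pics/m12.png

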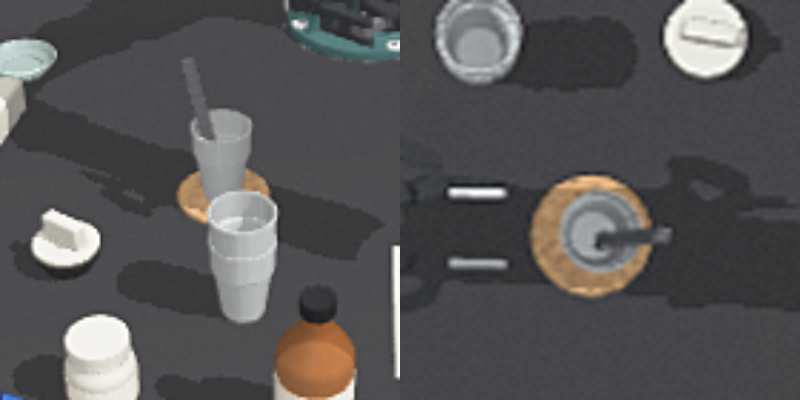

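```bash
python3 - <<'E'
from h import *
p,r=pose(); lin(p,r,[.45,.29,.17],Rdown(-62.5),18)
E
```

```text
18 deg [4.23, -2.6, 2.76]
[[0.0001, -0.0069, -0.0113], [-0.0008, -0.0077, -0.0107], [-0.0017, -0.0084, -0.0101], [-0.0025, -0.009, -0.0094], [-0.0034, -0.0095, -0.0085], [-0.0042, -0.01, -0.0076], [-0.005, -0.0103, -0.0067], [-0.0058, -0.0105, -0.0057], [-0.0065, -0.0105, -0.0046], [-0.0072, -0.0105, -0.0035], [-0.0079, -0.0104, -0.0024], [-0.0085, -0.0101, -0.0013], [-0.009, -0.0097, -0.0002], [-0.0094, -0.0093, 0.001], [-0.0098, -0.0087, 0.0021], [-0.0101, -0.008, 0.0031], [-0.0103, -0.0073, 0.0042], [-0.0104, -0.0064, 0.0051]]
```

Emit:
drive_tool(
  xyz=[
    [0.0001,-0.0069,-0.0113],
    [-0.0008,-0.0077,-0.0107],
    [-0.0017,-0.0084,-0.0101],
    [-0.0025,-0.009,-0.0094],
    [-0.0034,-0.0095,-0.0085],
    [-0.0042,-0.01,-0.0076],
    [-0.005,-0.0103,-0.0067],
    [-0.0058,-0.0105,-0.0057],
    [-0.0065,-0.0105,-0.0046],
  ],
  rot=[
    [4.23,-2.6,2.76],
    [4.23,-2.6,2.76],
    [4.23,-2.6,2.76],
    [4.23,-2.6,2.76],
    [4.23,-2.6,2.76],
    [4.23,-2.6,2.76],
    [4.23,-2.6,2.76],
    [4.23,-2.6,2.76],
    [4.23,-2.6,2.76],
  ],
  hand=[-0.1,-0.1,-0.1,-0.1,-0.1,-0.1,-0.1,-0.1,-0.1],
)

```text
time_s: 27.67
position: [0.4486, 0.1837, 0.2192]
orientation: [0.378, 0.88, -0.289, -0.001]
wrist_force: [0.3, -0.6, 0.1]
opening: 0.448
```

Emit:
drive_tool(
  xyz=[
    [-0.0072,-0.0105,-0.0035],
    [-0.0079,-0.0104,-0.0024],
    [-0.0085,-0.0101,-0.0013],
    [-0.009,-0.0097,-0.0002],
    [-0.0094,-0.0093,0.001],
    [-0.0098,-0.0087,0.0021],
    [-0.0101,-0.008,0.0031],
    [-0.0103,-0.0073,0.0042],
    [-0.0104,-0.0064,0.0051],
    [0,0,0],
  ],
  rot=[
    [4.23,-2.6,2.76],
    [4.23,-2.6,2.76],
    [4.23,-2.6,2.76],
    [4.23,-2.6,2.76],
    [4.23,-2.6,2.76],
    [4.23,-2.6,2.76],
    [4.23,-2.6,2.76],
    [4.23,-2.6,2.76],
    [4.23,-2.6,2.76],
    [0,0,0],
  ],
  hand=[-0.1,-0.1,-0.1,-0.1,-0.1,-0.1,-0.1,-0.1,-0.1,-0.1],
)

```text
time_s: 28.5
position: [0.4459, 0.2864, 0.1639]
orientation: [0.005, 0.854, -0.519, -0.003]
wrist_force: [-0.8, -0.5, 0.9]
opening: 0.454
```

Emit:
drive_tool(
  xyz=[
    [0,0,0],
    [0,0,0],
  ],
  rot=[
    [0,0,0],
    [0,0,0],
  ],
  hand=[-0.1,-0.1],
)

```text
time_s: 28.67
position: [0.4492, 0.2884, 0.165]
orientation: [0.004, 0.855, -0.519, -0.002]
wrist_force: [0.1, -0.0, 0.8]
opening: 0.454
```

```bash
cat >> h.py <<'E'
def togrip(ct,az,z):
    u=np.array([np.cos(np.radians(az)),np.sin(np.radians(az))]); g=np.append(np.array(ct)-.066*u,z)
    p,r=pose(); psi=np.degrees(np.arctan2(r[1,0],r[0,0])); t=Rdown(az-90)
    print("p",p.round(4),"grip",g.round(4),"psi",psi.round(1),"want",az-90,"shift tool",(r.T@(g-p)).round(4),"rot",np.degrees(R.from_matrix(r.T@t).as_rotvec()).round(2))
E
python3 - <<'E'
from h import *
c=cam("wrist"); a=eyes.snapshot("wrist"); save(a,"w13"); print(gpaddles(a,c)); log()
togrip([.522,.3275],27.5,.0045)
E
```

```text
[(array([0.4759, 0.4405]), 146, 15, np.float32(28.2)), (array([0.488 , 0.3847]), 157, 15, np.float32(14.0)), (array([0.5219, 0.3262]), 158, 15, np.float32(28.7))]
p [0.4496 0.2888 0.1651] grip [0.4635 0.297  0.0045] psi -62.5 want -62.5 shift tool [-0.0009 -0.0176  0.1605] rot [ 0.51 -0.01  0.01]
```

Emit:
drive_tool(
  xyz=[
    [0.0005,-0.009,0.03],
    [0,-0.0085,0.035],
    [0,0,0.035],
    [0,0,0.03],
    [0,0,0.018],
    [0,0,0.008],
    [0,0,0],
    [0,0,0],
  ],
  rot=[
    [0.5,0,-0.5],
    [0,0,0],
    [0,0,0],
    [0,0,0],
    [0,0,0],
    [0,0,0],
    [0,0,0],
    [0,0,0],
  ],
  hand=[-0.1,-0.1,-0.1,-0.1,-0.1,-0.1,-0.1,-0.1],
)

```text
time_s: 29.38
position: [0.465, 0.2964, 0.009]
orientation: [-0.0, 0.857, -0.515, 0.0]
wrist_force: [0.8, 0.2, 0.0]
opening: 0.452
```

Emit:
drive_tool(
  xyz=[
    [0,0,0.003],
    [0,0,0],
    [0,0,0],
  ],
  rot=[
    [0,0,0],
    [0,0,0],
    [0,0,0],
  ],
  hand=[-0.5,-0.5,-0.5],
)

```text
time_s: 29.63
position: [0.4651, 0.2962, 0.0069]
orientation: [-0.001, 0.857, -0.515, 0.0]
wrist_force: [-0.0, 0.3, -0.1]
opening: 0.253
```

Now close, lift, and plan the rotation from this pose.

Emit:
drive_tool(
  xyz=[
    [0,0,0.002],
    [0,0,0],
    [0,0,0],
    [0,0,0],
    [0,0,0],
    [0,0,0],
  ],
  rot=[
    [0,0,0],
    [0,0,0],
    [0,0,0],
    [0,0,0],
    [0,0,0],
    [0,0,0],
  ],
  hand=[-0.5,-1,-1,-1,-1,-1],
)

```text
time_s: 30.13
position: [0.4647, 0.2959, 0.0044]
orientation: [-0.0, 0.857, -0.515, 0.0]
wrist_force: [-0.9, -1.7, 6.2]
opening: 0.114
```

Emit:
drive_tool(
  xyz=[
    [0,0,-0.01],
    [0,0,-0.02],
    [0,0,-0.035],
    [0,0,-0.035],
    [0,0,0],
    [0,0,0],
  ],
  rot=[
    [0,0,0],
    [0,0,0],
    [0,0,0],
    [0,0,0],
    [0,0,0],
    [0,0,0],
  ],
  hand=[-1,-1,-1,-1,-1,-1],
)

```text
time_s: 30.63
position: [0.4657, 0.2965, 0.1062]
orientation: [-0.002, 0.857, -0.516, 0.001]
wrist_force: [-0.5, 0.2, -1.2]
opening: 0.112
```

```bash
python3 - <<'E'
from h import *
p,r=pose(); print(p,env.get_state()["opening"]); lin(p,r,[.456,.18,.29],Rf(4),20)
E
```

```text
[0.46570359 0.29650191 0.10619967] 0.11236909384777449
20 deg [-3.85, 2.31, -2.48]
[[0.0049, 0.0031, -0.0092], [0.0051, 0.0039, -0.0088], [0.0053, 0.0047, -0.0083], [0.0054, 0.0055, -0.0077], [0.0054, 0.0062, -0.0071], [0.0054, 0.0069, -0.0064], [0.0053, 0.0076, -0.0057], [0.0052, 0.0082, -0.005], [0.005, 0.0087, -0.0042], [0.0048, 0.0092, -0.0034], [0.0045, 0.0096, -0.0026], [0.0042, 0.0099, -0.0018], [0.0038, 0.0102, -0.0009], [0.0034, 0.0104, -0.0001], [0.0029, 0.0105, 0.0007], [0.0024, 0.0105, 0.0015], [0.0019, 0.0105, 0.0023], [0.0013, 0.0104, 0.0031], [0.0007, 0.0102, 0.0038], [0.0001, 0.0099, 0.0045]]
```

Emit:
drive_tool(
  xyz=[
    [0.0049,0.0031,-0.0092],
    [0.0051,0.0039,-0.0088],
    [0.0053,0.0047,-0.0083],
    [0.0054,0.0055,-0.0077],
    [0.0054,0.0062,-0.0071],
    [0.0054,0.0069,-0.0064],
    [0.0053,0.0076,-0.0057],
    [0.0052,0.0082,-0.005],
    [0.005,0.0087,-0.0042],
    [0.0048,0.0092,-0.0034],
  ],
  rot=[
    [-3.85,2.31,-2.48],
    [-3.85,2.31,-2.48],
    [-3.85,2.31,-2.48],
    [-3.85,2.31,-2.48],
    [-3.85,2.31,-2.48],
    [-3.85,2.31,-2.48],
    [-3.85,2.31,-2.48],
    [-3.85,2.31,-2.48],
    [-3.85,2.31,-2.48],
    [-3.85,2.31,-2.48],
  ],
  hand=[-1,-1,-1,-1,-1,-1,-1,-1,-1,-1],
)

```text
time_s: 31.47
position: [0.4596, 0.2372, 0.1953]
orientation: [0.381, 0.88, -0.284, -0.001]
wrist_force: [-0.3, -0.2, -0.4]
opening: 0.112
```

Emit:
drive_tool(
  xyz=[
    [0.0045,0.0096,-0.0026],
    [0.0042,0.0099,-0.0018],
    [0.0038,0.0102,-0.0009],
    [0.0034,0.0104,-0.0001],
    [0.0029,0.0105,0.0007],
    [0.0024,0.0105,0.0015],
    [0.0019,0.0105,0.0023],
    [0.0013,0.0104,0.0031],
    [0.0007,0.0102,0.0038],
    [0.0001,0.0099,0.0045],
  ],
  rot=[
    [-3.85,2.31,-2.48],
    [-3.85,2.31,-2.48],
    [-3.85,2.31,-2.48],
    [-3.85,2.31,-2.48],
    [-3.85,2.31,-2.48],
    [-3.85,2.31,-2.48],
    [-3.85,2.31,-2.48],
    [-3.85,2.31,-2.48],
    [-3.85,2.31,-2.48],
    [-3.85,2.31,-2.48],
  ],
  hand=[-1,-1,-1,-1,-1,-1,-1,-1,-1,-1],
)

```text
time_s: 32.3
position: [0.455, 0.1796, 0.2873]
orientation: [0.685, 0.729, 0.003, -0.001]
wrist_force: [-0.1, -0.2, 0.1]
opening: 0.109
```

```bash
python3 - <<'E'
from h import *
p,r=pose(); print(p,r.round(3).tolist(),env.get_state()["opening"])
c=cam("top"); 
t=cv2.imread("pics/t12.png"); print("cup rim->", [ray(c,u,v,z).round(4) for u,v,z in((290,210.5,.015),(307.5,208.7,.15))], proj(c,[.4564,.0023,.096]),proj(c,[.4564,.0023,.01]))
# fresh enlarged top crop of the cup with predicted rim and floor circles
a=eyes.snapshot("top"); b=cv2.resize(cv2.cvtColor(a,cv2.COLOR_RGB2BGR),None,fx=8,fy=8,interpolation=cv2.INTER_CUBIC)
for z,rad in((.096,.0305),(.009,.0205)):
    P=np.array([proj(c,[.4564+rad*np.cos(t),.0023+rad*np.sin(t),z]) for t in np.linspace(0,6.283,60)]); cv2.polylines(b,[np.int32(P*8+4)],True,(0,0,255),1)
cv2.imwrite("pics/t14.png",b[1500:1860,2100:2600])
s=eyes.snapshot("scene"); save(s,"s14"); 
E
```

```text
[0.45504067 0.17963712 0.28734777] [[1.0, 0.006, 0.003], [0.003, -0.063, -0.998], [-0.006, 0.998, -0.063]] 0.10926049137872038
cup rim-> [array([ 0.4474, -0.0062,  0.015 ]), array([ 0.4492, -0.0488,  0.15  ])] [289.39355889 206.89810533] [287.44235143 207.92785488]
```

View pics/t14.png

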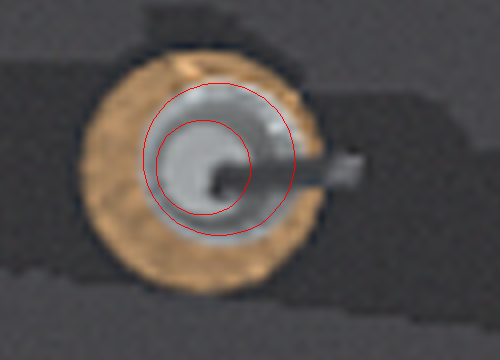

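Emit:
drive_tool(
  xyz=[
    [0.002,0.003,0.039],
    [0.002,0.003,0.039],
    [0.002,0.003,0.039],
    [0.002,0.003,0.039],
    [0.002,0.003,0.039],
    [0,0,0],
    [0,0,0],
    [0,0,0],
  ],
  rot=[
    [0,0,0],
    [0,0,0],
    [0,0,0],
    [0,0,0],
    [0,0,0],
    [0,0,0],
    [0,0,0],
    [0,0,0],
  ],
  hand=[-1,-1,-1,-1,-1,-1,-1,-1],
)

```text
time_s: 33.07
position: [0.4656, -0.0154, 0.2895]
orientation: [0.682, 0.731, 0.0, -0.001]
wrist_force: [-0.6, 0.7, -0.6]
opening: 0.113
```

```bash
python3 - <<'E'
from h import *
p,r=pose(); print(p,"foot",p-.0045*r[:,2]-.146*r[:,1], "to go", (r.T@(np.array([.465,-.016,.174])-p)).round(4), np.degrees(R.from_matrix(r.T@Rf(4)).as_rotvec()).round(2))
E
```

```text
[ 0.46559967 -0.015357    0.28954776] foot [ 0.46542293 -0.00078285  0.14420742] to go [-0.0005 -0.1152  0.0086] [0.04 0.03 0.07]
```

Emit:
drive_tool(
  xyz=[
    [0,-0.02,0.0015],
    [0,-0.02,0.0015],
    [0,-0.02,0.0015],
    [0,-0.02,0.0015],
    [0,-0.02,0.0015],
    [0,-0.015,0.001],
    [0,-0.006,0.0005],
    [0,-0.004,0],
    [0,0,0],
    [0,0,0],
  ],
  rot=[
    [0,0,0],
    [0,0,0],
    [0,0,0],
    [0,0,0],
    [0,0,0],
    [0,0,0],
    [0,0,0],
    [0,0,0],
    [0,0,0],
    [0,0,0],
  ],
  hand=[-1,-1,-1,-1,-1,-1,-1,-1,-1,-1],
)

```text
time_s: 33.9
position: [0.4653, -0.0155, 0.1649]
orientation: [0.683, 0.731, 0.001, -0.0]
wrist_force: [-0.6, 1.3, -0.5]
opening: 0.114
```

Emit:
drive_tool(
  xyz=[
    [0,-0.003,0],
    [0,-0.002,0],
    [0,0,0],
    [0,0,0],
  ],
  rot=[
    [0,0,0],
    [0,0,0],
    [0,0,0],
    [0,0,0],
  ],
  hand=[-1,-1,-1,-1],
)

```text
time_s: 34.23
position: [0.465, -0.016, 0.1599]
orientation: [0.683, 0.731, 0.001, -0.001]
wrist_force: [-0.1, -0.4, 0.1]
opening: 0.112
```

Emit:
drive_tool(
  xyz=[
    [0,-0.002,0],
    [0,0,0],
    [0,0,0],
    [0,0,0],
    [0,0,0],
    [0,0,-0.01],
    [0,0,-0.03],
    [0,0,-0.04],
    [0,0.03,-0.02],
    [0,0.04,-0.005],
  ],
  rot=[
    [0,0,0],
    [0,0,0],
    [0,0,0],
    [0,0,0],
    [0,0,0],
    [0,0,0],
    [0,0,0],
    [0,0,0],
    [0,0,0],
    [0,0,0],
  ],
  hand=[-1,-0.6,-0.6,-0.5,-0.5,-0.5,-0.4,-0.3,-0.2,-0.1],
)

```text
time_s: 35.07
position: [0.4651, 0.09, 0.2323]
orientation: [0.681, 0.732, 0.005, -0.0]
wrist_force: [0.4, -0.5, 0.1]
opening: 0.451
```

```bash
python3 - <<'E'
from h import *
p,r=pose(); print(p); lin(p,r,[.41,.368,.17],Rdown(-76),20)
c=cam("top"); a=eyes.snapshot("top"); save(a,"t15"); s=eyes.snapshot("scene"); save(s,"s15"); print(gpaddles(s,cam("scene")))
E
```

```text
[0.46514769 0.08996829 0.23233238]
20 deg [3.61, -2.82, 3.05]
[[-0.0026, -0.0041, -0.0137], [-0.0035, -0.0048, -0.0132], [-0.0045, -0.0054, -0.0127], [-0.0054, -0.0059, -0.0121], [-0.0063, -0.0064, -0.0114], [-0.0072, -0.0067, -0.0107], [-0.008, -0.0069, -0.0099], [-0.0089, -0.0071, -0.009], [-0.0097, -0.0071, -0.0081], [-0.0104, -0.0071, -0.0072], [-0.0111, -0.0069, -0.0062], [-0.0118, -0.0067, -0.0052], [-0.0124, -0.0063, -0.0042], [-0.0129, -0.0059, -0.0032], [-0.0133, -0.0054, -0.0022], [-0.0137, -0.0048, -0.0012], [-0.0139, -0.0041, -0.0003], [-0.0141, -0.0033, 0.0006], [-0.0142, -0.0025, 0.0015], [-0.0142, -0.0016, 0.0023]]
[(array([0.52  , 0.4638]), 77, 14, np.float32(28.9)), (array([0.4488, 0.4271]), 81, 9, np.float32(27.2)), (array([0.5078, 0.3905]), 126, 12, np.float32(13.8))]
```

Emit:
drive_tool(
  xyz=[
    [-0.0026,-0.0041,-0.0137],
    [-0.0035,-0.0048,-0.0132],
    [-0.0045,-0.0054,-0.0127],
    [-0.0054,-0.0059,-0.0121],
    [-0.0063,-0.0064,-0.0114],
    [-0.0072,-0.0067,-0.0107],
    [-0.008,-0.0069,-0.0099],
    [-0.0089,-0.0071,-0.009],
    [-0.0097,-0.0071,-0.0081],
    [-0.0104,-0.0071,-0.0072],
  ],
  rot=[
    [3.61,-2.82,3.05],
    [3.61,-2.82,3.05],
    [3.61,-2.82,3.05],
    [3.61,-2.82,3.05],
    [3.61,-2.82,3.05],
    [3.61,-2.82,3.05],
    [3.61,-2.82,3.05],
    [3.61,-2.82,3.05],
    [3.61,-2.82,3.05],
    [3.61,-2.82,3.05],
  ],
  hand=[-0.1,-0.1,-0.1,-0.1,-0.1,-0.1,-0.1,-0.1,-0.1,-0.1],
)

```text
time_s: 36.0
position: [0.4382, 0.2243, 0.2025]
orientation: [0.383, 0.855, -0.35, 0.001]
wrist_force: [-0.1, 0.1, 0.3]
opening: 0.449
```

Emit:
drive_tool(
  xyz=[
    [-0.0111,-0.0069,-0.0062],
    [-0.0118,-0.0067,-0.0052],
    [-0.0124,-0.0063,-0.0042],
    [-0.0129,-0.0059,-0.0032],
    [-0.0133,-0.0054,-0.0022],
    [-0.0137,-0.0048,-0.0012],
    [-0.0139,-0.0041,-0.0003],
    [-0.0141,-0.0033,0.0006],
    [-0.0142,-0.0025,0.0015],
    [-0.0142,-0.0016,0.0023],
  ],
  rot=[
    [3.61,-2.82,3.05],
    [3.61,-2.82,3.05],
    [3.61,-2.82,3.05],
    [3.61,-2.82,3.05],
    [3.61,-2.82,3.05],
    [3.61,-2.82,3.05],
    [3.61,-2.82,3.05],
    [3.61,-2.82,3.05],
    [3.61,-2.82,3.05],
    [3.61,-2.82,3.05],
  ],
  hand=[-0.1,-0.1,-0.1,-0.1,-0.1,-0.1,-0.1,-0.1,-0.1,-0.1],
)

```text
time_s: 36.83
position: [0.4118, 0.3627, 0.1712]
orientation: [-0.002, 0.785, -0.62, 0.002]
wrist_force: [0.8, 0.3, -0.1]
opening: 0.446
```

Emit:
drive_tool(
  xyz=[
    [0,0,0],
    [0,0,0],
    [0,0,0],
  ],
  rot=[
    [0,0,0],
    [0,0,0],
    [0,0,0],
  ],
  hand=[-0.1,-0.1,-0.1],
)

```text
time_s: 37.08
position: [0.4123, 0.3621, 0.1711]
orientation: [0.0, 0.786, -0.618, 0.003]
wrist_force: [0.8, 0.6, -0.4]
opening: 0.452
```

```bash
python3 - <<'E'
from h import *
c=cam("wrist"); a=eyes.snapshot("wrist"); save(a,"w16"); G=gpaddles(a,c); print(G)
togrip([.4878,.3855],14,.0045)
c=cam("scene"); a=eyes.snapshot("scene"); s=cv2.resize(a[90:250,180:290],None,fx=4,fy=4,interpolation=cv2.INTER_CUBIC); save(s[:600],"s16")
E
```

```text
[(array([0.4804, 0.4437]), 157, 15, np.float32(27.9)), (array([0.4878, 0.3856]), 157, 14, np.float32(14.0))]
p [0.4128 0.3622 0.1711] grip [0.4238 0.3695 0.0045] psi -76.4 want -76 shift tool [-0.0052 -0.0119  0.1666] rot [-0.19 -0.24 -0.39]
```

View pics/s16.png

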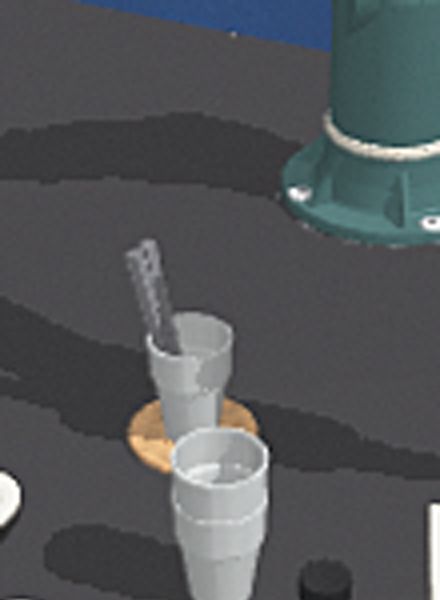

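Emit:
drive_tool(
  xyz=[
    [-0.0026,-0.006,0.03],
    [-0.0026,-0.006,0.035],
    [0,0,0.035],
    [0,0,0.03],
    [0,0,0.018],
    [0,0,0.008],
    [0,0,0.004],
    [0,0,0],
    [0,0,0],
  ],
  rot=[
    [-0.2,-0.2,-0.4],
    [0,0,0],
    [0,0,0],
    [0,0,0],
    [0,0,0],
    [0,0,0],
    [0,0,0],
    [0,0,0],
    [0,0,0],
  ],
  hand=[-0.1,-0.1,-0.1,-0.1,-0.1,-0.1,-0.3,-0.5,-0.5],
)

```text
time_s: 37.93
position: [0.4233, 0.3708, 0.0119]
orientation: [-0.001, 0.788, -0.616, 0.0]
wrist_force: [-0.3, 0.9, -0.6]
opening: 0.25
```

Emit:
drive_tool(
  xyz=[
    [0,0,0.002],
    [0,0,0],
    [0,0,0],
  ],
  rot=[
    [0,0,0],
    [0,0,0],
    [0,0,0],
  ],
  hand=[-0.5,-0.5,-0.5],
)

```text
time_s: 38.18
position: [0.423, 0.3705, 0.0101]
orientation: [-0.001, 0.788, -0.616, 0.0]
wrist_force: [-0.2, -0.6, 0.1]
opening: 0.251
```

Emit:
drive_tool(
  xyz=[
    [0,0,0.003],
    [0,0,0.0025],
    [0,0,0],
    [0,0,0],
    [0,0,0],
    [0,0,0],
    [0,0,0],
    [0,0,0],
  ],
  rot=[
    [0,0,0],
    [0,0,0],
    [0,0,0],
    [0,0,0],
    [0,0,0],
    [0,0,0],
    [0,0,0],
    [0,0,0],
  ],
  hand=[-0.5,-0.5,-1,-1,-1,-1,-1,-1],
)

```text
time_s: 38.85
position: [0.4224, 0.3702, 0.0036]
orientation: [-0.0, 0.788, -0.616, 0.0]
wrist_force: [1.2, 0.1, 1.2]
opening: 0.112
```

Emit:
drive_tool(
  xyz=[
    [0,0,-0.01],
    [0,0,-0.02],
    [0,0,-0.035],
    [0,0,-0.035],
    [0,0,0],
    [0,0,0],
  ],
  rot=[
    [0,0,0],
    [0,0,0],
    [0,0,0],
    [0,0,0],
    [0,0,0],
    [0,0,0],
  ],
  hand=[-1,-1,-1,-1,-1,-1],
)

```text
time_s: 39.35
position: [0.4237, 0.3712, 0.1062]
orientation: [-0.003, 0.788, -0.616, 0.0]
wrist_force: [-0.7, -0.3, -0.5]
opening: 0.108
```

```bash
python3 - <<'E'
from h import *
p,r=pose(); print(p,env.get_state()["opening"]); lin(p,r,[.450,.17,.29],Rf(2),20)
E
```

```text
[0.42368117 0.37117342 0.10619813] 0.10840436677233191
20 deg [-3.7, 2.88, -2.99]
[[0.0101, 0.0011, -0.0092], [0.0104, 0.0022, -0.0086], [0.0107, 0.0033, -0.0079], [0.0109, 0.0044, -0.0071], [0.0109, 0.0054, -0.0062], [0.0109, 0.0063, -0.0053], [0.0108, 0.0072, -0.0043], [0.0106, 0.008, -0.0033], [0.0103, 0.0087, -0.0022], [0.0099, 0.0093, -0.0011], [0.0095, 0.0099, -0.0], [0.0089, 0.0103, 0.0011], [0.0083, 0.0107, 0.0022], [0.0076, 0.0109, 0.0033], [0.0068, 0.011, 0.0044], [0.006, 0.0111, 0.0054], [0.0051, 0.011, 0.0064], [0.0042, 0.0108, 0.0073], [0.0033, 0.0105, 0.0082], [0.0023, 0.01, 0.009]]
```

Emit:
drive_tool(
  xyz=[
    [0.0101,0.0011,-0.0092],
    [0.0104,0.0022,-0.0086],
    [0.0107,0.0033,-0.0079],
    [0.0109,0.0044,-0.0071],
    [0.0109,0.0054,-0.0062],
    [0.0109,0.0063,-0.0053],
    [0.0108,0.0072,-0.0043],
    [0.0106,0.008,-0.0033],
    [0.0103,0.0087,-0.0022],
    [0.0099,0.0093,-0.0011],
  ],
  rot=[
    [-3.7,2.88,-2.99],
    [-3.7,2.88,-2.99],
    [-3.7,2.88,-2.99],
    [-3.7,2.88,-2.99],
    [-3.7,2.88,-2.99],
    [-3.7,2.88,-2.99],
    [-3.7,2.88,-2.99],
    [-3.7,2.88,-2.99],
    [-3.7,2.88,-2.99],
    [-3.7,2.88,-2.99],
  ],
  hand=[-1,-1,-1,-1,-1,-1,-1,-1,-1,-1],
)

```text
time_s: 40.18
position: [0.4358, 0.269, 0.1951]
orientation: [0.396, 0.851, -0.345, -0.001]
wrist_force: [0.1, 0.1, -1.1]
opening: 0.115
```

Emit:
drive_tool(
  xyz=[
    [0.0095,0.0099,0],
    [0.0089,0.0103,0.0011],
    [0.0083,0.0107,0.0022],
    [0.0076,0.0109,0.0033],
    [0.0068,0.011,0.0044],
    [0.006,0.0111,0.0054],
    [0.0051,0.011,0.0064],
    [0.0042,0.0108,0.0073],
    [0.0033,0.0105,0.0082],
    [0.0023,0.01,0.009],
  ],
  rot=[
    [-3.7,2.88,-2.99],
    [-3.7,2.88,-2.99],
    [-3.7,2.88,-2.99],
    [-3.7,2.88,-2.99],
    [-3.7,2.88,-2.99],
    [-3.7,2.88,-2.99],
    [-3.7,2.88,-2.99],
    [-3.7,2.88,-2.99],
    [-3.7,2.88,-2.99],
    [-3.7,2.88,-2.99],
  ],
  hand=[-1,-1,-1,-1,-1,-1,-1,-1,-1,-1],
)

```text
time_s: 41.02
position: [0.4495, 0.1691, 0.287]
orientation: [0.697, 0.717, 0.004, -0.002]
wrist_force: [0.1, 0.2, -0.6]
opening: 0.118
```

```bash
cat >> h.py <<'E'
def topbars(n):
    "bars above the cup in the top picture: crop saved"
    c=cam("top"); a=eyes.snapshot("top"); save(a,n); b=cv2.resize(cv2.cvtColor(a,cv2.COLOR_RGB2BGR),None,fx=8,fy=8,interpolation=cv2.INTER_CUBIC)
    for z,rad in((.096,.0305),(.009,.0205)):
        P=np.array([proj(c,[.4564+rad*np.cos(t),.0023+rad*np.sin(t),z]) for t in np.linspace(0,6.283,60)]); cv2.polylines(b,[np.int32(P*8+4)],True,(0,0,255),1)
    cv2.imwrite(f"pics/{n}c.png",b[1500:1860,2100:2600])
E
python3 - <<'E'
from h import *
p,r=pose(); print(p,env.get_state()["opening"],np.degrees(R.from_matrix(r.T@Rf(2)).as_rotvec()).round(2)); F=Rf(2)
print((F.T@(np.array([.4475,-.0016,.295])-p)).round(4)); topbars("t17")
E
```

```text
[0.44951036 0.169053   0.28700333] 0.11830066577054582 [ 0.39 -0.21  0.49]
[-0.002   0.0139  0.1703]
```

Emit:
drive_tool(
  xyz=[
    [-0.0004,0.0028,0.0341],
    [-0.0004,0.0028,0.0341],
    [-0.0004,0.0028,0.0341],
    [-0.0004,0.0028,0.0341],
    [-0.0004,0.0027,0.0339],
    [0,0,0],
    [0,0,0],
    [0,0,0],
  ],
  rot=[
    [0.4,-0.2,0.5],
    [0,0,0],
    [0,0,0],
    [0,0,0],
    [0,0,0],
    [0,0,0],
    [0,0,0],
    [0,0,0],
  ],
  hand=[-1,-1,-1,-1,-1,-1,-1,-1],
)

```text
time_s: 41.73
position: [0.4473, -0.0008, 0.2947]
orientation: [0.693, 0.721, -0.003, 0.001]
wrist_force: [0.0, 0.3, -0.4]
opening: 0.112
```

```bash
python3 - <<'E'
from h import *
p,r=pose(); print(p,"foot",p-.0045*r[:,2]-.146*r[:,1], "to go", (r.T@(np.array([.4475,-.0016,.17])-p)).round(4), np.degrees(R.from_matrix(r.T@Rf(2)).as_rotvec()).round(2))
E
```

```text
[ 0.44728337 -0.00077504  0.29469153] foot [0.44802415 0.00960711 0.14899351] to go [-0.0004 -0.1246  0.0059] [-0.31  0.17 -0.29]
```

Emit:
drive_tool(
  xyz=[
    [0,-0.02,0.001],
    [0,-0.02,0.001],
    [0,-0.02,0.001],
    [0,-0.02,0.001],
    [0,-0.02,0.001],
    [0,-0.015,0.001],
    [0,-0.0095,0],
    [0,-0.005,0],
    [0,0,0],
    [0,0,0],
  ],
  rot=[
    [0,0,0],
    [0,0,0],
    [0,0,0],
    [0,0,0],
    [0,0,0],
    [0,0,0],
    [0,0,0],
    [0,0,0],
    [0,0,0],
    [0,0,0],
  ],
  hand=[-1,-1,-1,-1,-1,-1,-1,-1,-1,-1],
)

```text
time_s: 42.57
position: [0.4479, -0.0015, 0.1657]
orientation: [0.693, 0.721, -0.002, 0.001]
wrist_force: [-0.2, -0.3, -0.5]
opening: 0.112
```

Emit:
drive_tool(
  xyz=[
    [0,-0.003,0],
    [0,-0.002,0],
    [0,0,0],
    [0,0,0],
  ],
  rot=[
    [0,0,0],
    [0,0,0],
    [0,0,0],
    [0,0,0],
  ],
  hand=[-1,-1,-1,-1],
)

```text
time_s: 42.9
position: [0.4478, -0.002, 0.161]
orientation: [0.693, 0.721, -0.003, 0.001]
wrist_force: [-0.1, 0.2, -0.9]
opening: 0.118
```

Emit:
drive_tool(
  xyz=[
    [0,-0.002,0],
    [0,0,0],
    [0,0,0],
    [0,0,0],
    [0,0,0],
    [0,0,-0.01],
    [0,0,-0.03],
    [0,0,-0.04],
    [0,0.03,-0.02],
    [0,0.04,-0.005],
  ],
  rot=[
    [0,0,0],
    [0,0,0],
    [0,0,0],
    [0,0,0],
    [0,0,0],
    [0,0,0],
    [0,0,0],
    [0,0,0],
    [0,0,0],
    [0,0,0],
  ],
  hand=[-1,-0.6,-0.6,-0.5,-0.5,-0.5,-0.4,-0.3,-0.2,-0.1],
)

```text
time_s: 43.73
position: [0.4476, 0.1058, 0.2304]
orientation: [0.692, 0.722, 0.001, 0.001]
wrist_force: [1.0, 0.4, 0.3]
opening: 0.447
```

```bash
python3 - <<'E'
from h import *
p,r=pose(); print(p); lin(p,r,[.409,.404,.17],Rdown(-62),20); topbars("t18")
a=cv2.imread("pics/t17c.png"); b=cv2.imread("pics/t18c.png"); s=eyes.snapshot("scene"); s=cv2.cvtColor(cv2.resize(s[140:215,190:290],(500,375),interpolation=cv2.INTER_CUBIC),cv2.COLOR_RGB2BGR)
print(gpaddles(eyes.snapshot("scene"),cam("scene")))
cv2.imwrite("pics/m18.png",cv2.resize(np.hstack([a[:360,100:400],b[:360,100:400],s[:360]]),(800,262)))
E
```

```text
[0.44764949 0.10580246 0.23039946]
20 deg [3.9, -2.35, 2.46]
[[-0.0019, -0.0037, -0.0148], [-0.0027, -0.0046, -0.0144], [-0.0035, -0.0054, -0.0139], [-0.0043, -0.0062, -0.0134], [-0.0051, -0.0068, -0.0127], [-0.0059, -0.0075, -0.012], [-0.0067, -0.008, -0.0112], [-0.0075, -0.0084, -0.0104], [-0.0083, -0.0087, -0.0095], [-0.009, -0.009, -0.0085], [-0.0098, -0.0091, -0.0075], [-0.0104, -0.0092, -0.0065], [-0.0111, -0.0091, -0.0054], [-0.0117, -0.009, -0.0043], [-0.0122, -0.0087, -0.0032], [-0.0127, -0.0084, -0.0021], [-0.0131, -0.0079, -0.0011], [-0.0134, -0.0074, 0.0], [-0.0137, -0.0068, 0.0011], [-0.0139, -0.0061, 0.0021]]
[(array([0.4617, 0.4339]), 108, 9, np.float32(27.9))]
```

View pics/m18.png

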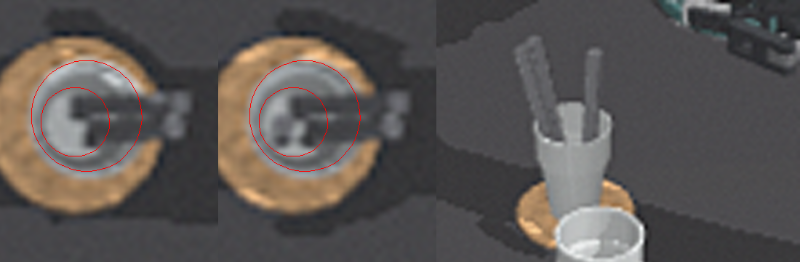

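Emit:
drive_tool(
  xyz=[
    [-0.0019,-0.0037,-0.0148],
    [-0.0027,-0.0046,-0.0144],
    [-0.0035,-0.0054,-0.0139],
    [-0.0043,-0.0062,-0.0134],
    [-0.0051,-0.0068,-0.0127],
    [-0.0059,-0.0075,-0.012],
    [-0.0067,-0.008,-0.0112],
    [-0.0075,-0.0084,-0.0104],
    [-0.0083,-0.0087,-0.0095],
    [-0.009,-0.009,-0.0085],
  ],
  rot=[
    [3.9,-2.35,2.46],
    [3.9,-2.35,2.46],
    [3.9,-2.35,2.46],
    [3.9,-2.35,2.46],
    [3.9,-2.35,2.46],
    [3.9,-2.35,2.46],
    [3.9,-2.35,2.46],
    [3.9,-2.35,2.46],
    [3.9,-2.35,2.46],
    [3.9,-2.35,2.46],
  ],
  hand=[-0.1,-0.1,-0.1,-0.1,-0.1,-0.1,-0.1,-0.1,-0.1,-0.1],
)

```text
time_s: 44.72
position: [0.429, 0.2498, 0.2006]
orientation: [0.385, 0.876, -0.29, 0.002]
wrist_force: [0.3, -0.4, -1.2]
opening: 0.449
```

Emit:
drive_tool(
  xyz=[
    [-0.0098,-0.0091,-0.0075],
    [-0.0104,-0.0092,-0.0065],
    [-0.0111,-0.0091,-0.0054],
    [-0.0117,-0.009,-0.0043],
    [-0.0122,-0.0087,-0.0032],
    [-0.0127,-0.0084,-0.0021],
    [-0.0131,-0.0079,-0.0011],
    [-0.0134,-0.0074,0],
    [-0.0137,-0.0068,0.0011],
    [-0.0139,-0.0061,0.0021],
  ],
  rot=[
    [3.9,-2.35,2.46],
    [3.9,-2.35,2.46],
    [3.9,-2.35,2.46],
    [3.9,-2.35,2.46],
    [3.9,-2.35,2.46],
    [3.9,-2.35,2.46],
    [3.9,-2.35,2.46],
    [3.9,-2.35,2.46],
    [3.9,-2.35,2.46],
    [3.9,-2.35,2.46],
  ],
  hand=[-0.1,-0.1,-0.1,-0.1,-0.1,-0.1,-0.1,-0.1,-0.1,-0.1],
)

```text
time_s: 45.55
position: [0.4107, 0.3982, 0.1695]
orientation: [0.0, 0.855, -0.519, 0.003]
wrist_force: [-0.7, -0.3, 1.5]
opening: 0.452
```

Emit:
drive_tool(
  xyz=[
    [0,0,0],
    [0,0,0],
    [0,0,0],
  ],
  rot=[
    [0,0,0],
    [0,0,0],
    [0,0,0],
  ],
  hand=[-0.1,-0.1,-0.1],
)

```text
time_s: 45.8
position: [0.4112, 0.3976, 0.1699]
orientation: [0.003, 0.856, -0.517, 0.004]
wrist_force: [-0.7, -0.7, 0.6]
opening: 0.449
```

```bash
python3 - <<'E'
from h import *
c=cam("wrist"); a=eyes.snapshot("wrist"); save(a,"w19"); G=gpaddles(a,c); print(G)
togrip([.4805,.4437],27.9,.0045)
E
```

```text
[(array([0.4803, 0.4442]), 158, 14, np.float32(28.0))]
p [0.4115 0.3979 0.17  ] grip [0.4222 0.4128 0.0045] psi -62.3 want -62.1 shift tool [-0.0097 -0.0164  0.1654] rot [ 0.   -0.49 -0.23]
```

Emit:
drive_tool(
  xyz=[
    [-0.0045,-0.008,0.03],
    [-0.0045,-0.008,0.035],
    [0,0,0.035],
    [0,0,0.03],
    [0,0,0.018],
    [0,0,0.008],
    [0,0,0.004],
    [0,0,0],
    [0,0,0],
  ],
  rot=[
    [0,-0.5,-0.2],
    [0,0,0],
    [0,0,0],
    [0,0,0],
    [0,0,0],
    [0,0,0],
    [0,0,0],
    [0,0,0],
    [0,0,0],
  ],
  hand=[-0.1,-0.1,-0.1,-0.1,-0.1,-0.1,-0.3,-0.5,-0.5],
)

```text
time_s: 46.6
position: [0.4218, 0.4145, 0.0112]
orientation: [-0.002, 0.857, -0.516, 0.0]
wrist_force: [-0.1, 0.2, 0.3]
opening: 0.248
```

Emit:
drive_tool(
  xyz=[
    [0,0,0.002],
    [0,0,0],
    [0,0,0],
  ],
  rot=[
    [0,0,0],
    [0,0,0],
    [0,0,0],
  ],
  hand=[-0.5,-0.5,-0.5],
)

```text
time_s: 46.85
position: [0.4215, 0.4141, 0.0093]
orientation: [-0.002, 0.857, -0.516, 0.0]
wrist_force: [0.7, 0.2, -0.3]
opening: 0.247
```

Emit:
drive_tool(
  xyz=[
    [0,0,0.003],
    [0,0,0.002],
    [0,0,0],
    [0,0,0],
    [0,0,0],
    [0,0,0],
    [0,0,0],
    [0,0,0],
  ],
  rot=[
    [0,0,0],
    [0,0,0],
    [0,0,0],
    [0,0,0],
    [0,0,0],
    [0,0,0],
    [0,0,0],
    [0,0,0],
  ],
  hand=[-0.5,-0.5,-1,-1,-1,-1,-1,-1],
)

```text
time_s: 47.52
position: [0.4213, 0.4138, 0.0036]
orientation: [-0.001, 0.857, -0.516, 0.0]
wrist_force: [0.7, -2.0, 6.5]
opening: 0.116
```

Emit:
drive_tool(
  xyz=[
    [0,0,-0.01],
    [0,0,-0.02],
    [0,0,-0.035],
    [0,0,-0.035],
    [0,0,0],
    [0,0,0],
  ],
  rot=[
    [0,0,0],
    [0,0,0],
    [0,0,0],
    [0,0,0],
    [0,0,0],
    [0,0,0],
  ],
  hand=[-1,-1,-1,-1,-1,-1],
)

```text
time_s: 48.02
position: [0.4217, 0.4149, 0.1056]
orientation: [-0.003, 0.857, -0.516, 0.0]
wrist_force: [0.0, -0.2, -0.1]
opening: 0.118
```

```bash
cat >> h.py <<'E'
R4=R.from_euler("y",8,degrees=True).as_matrix()@Rf(3)
E
python3 - <<'E'
from h import *
p,r=pose(); print(p,env.get_state()["opening"]); lin(p,r,[.490,.18,.295],R4,20)
T=np.array([.463,.009,.012])+.0045*R4[:,2]+.146*R4[:,1]; print("final TCP",T,"above",T+.14*R4[:,1])
E
```

```text
[0.42172982 0.41485006 0.10557863] 0.11802916526876733
20 deg [-4.11, 2.07, -2.76]
[[0.0119, 0.0024, -0.0095], [0.0121, 0.0037, -0.0089], [0.0122, 0.0049, -0.0081], [0.0123, 0.006, -0.0073], [0.0122, 0.0071, -0.0064], [0.012, 0.0081, -0.0054], [0.0118, 0.009, -0.0044], [0.0115, 0.0098, -0.0033], [0.0111, 0.0106, -0.0021], [0.0106, 0.0112, -0.0009], [0.0101, 0.0117, 0.0003], [0.0095, 0.0121, 0.0015], [0.0088, 0.0124, 0.0027], [0.0081, 0.0126, 0.0039], [0.0073, 0.0127, 0.0051], [0.0065, 0.0126, 0.0062], [0.0056, 0.0124, 0.0073], [0.0048, 0.0121, 0.0084], [0.0039, 0.0117, 0.0094], [0.003, 0.0111, 0.0103]]
final TCP [ 0.48325865 -0.00313488  0.15614778] above [ 0.50271618 -0.01046192  0.29459531]
```

Emit:
drive_tool(
  xyz=[
    [0.0119,0.0024,-0.0095],
    [0.0121,0.0037,-0.0089],
    [0.0122,0.0049,-0.0081],
    [0.0123,0.006,-0.0073],
    [0.0122,0.0071,-0.0064],
    [0.012,0.0081,-0.0054],
    [0.0118,0.009,-0.0044],
    [0.0115,0.0098,-0.0033],
    [0.0111,0.0106,-0.0021],
    [0.0106,0.0112,-0.0009],
  ],
  rot=[
    [-4.11,2.07,-2.76],
    [-4.11,2.07,-2.76],
    [-4.11,2.07,-2.76],
    [-4.11,2.07,-2.76],
    [-4.11,2.07,-2.76],
    [-4.11,2.07,-2.76],
    [-4.11,2.07,-2.76],
    [-4.11,2.07,-2.76],
    [-4.11,2.07,-2.76],
    [-4.11,2.07,-2.76],
  ],
  hand=[-1,-1,-1,-1,-1,-1,-1,-1,-1,-1],
)

```text
time_s: 48.85
position: [0.4552, 0.2957, 0.1976]
orientation: [0.388, 0.884, -0.26, -0.03]
wrist_force: [-0.3, -0.8, 0.1]
opening: 0.118
```

Emit:
drive_tool(
  xyz=[
    [0.0101,0.0117,0.0003],
    [0.0095,0.0121,0.0015],
    [0.0088,0.0124,0.0027],
    [0.0081,0.0126,0.0039],
    [0.0073,0.0127,0.0051],
    [0.0065,0.0126,0.0062],
    [0.0056,0.0124,0.0073],
    [0.0048,0.0121,0.0084],
    [0.0039,0.0117,0.0094],
    [0.003,0.0111,0.0103],
  ],
  rot=[
    [-4.11,2.07,-2.76],
    [-4.11,2.07,-2.76],
    [-4.11,2.07,-2.76],
    [-4.11,2.07,-2.76],
    [-4.11,2.07,-2.76],
    [-4.11,2.07,-2.76],
    [-4.11,2.07,-2.76],
    [-4.11,2.07,-2.76],
    [-4.11,2.07,-2.76],
    [-4.11,2.07,-2.76],
  ],
  hand=[-1,-1,-1,-1,-1,-1,-1,-1,-1,-1],
)

```text
time_s: 49.68
position: [0.4899, 0.1788, 0.2922]
orientation: [0.69, 0.72, 0.052, -0.053]
wrist_force: [-0.2, -0.7, -0.9]
opening: 0.114
```

```bash
python3 - <<'E'
from h import *
p,r=pose(); print(p,env.get_state()["opening"],np.degrees(R.from_matrix(r.T@R4).as_rotvec()).round(2))
print((r.T@(np.array([.5027,-.0105,.2946])-p)).round(4)); topbars("t20")
E
```

```text
[0.48993219 0.17881769 0.29220776] 0.11363749764242943 [ 0.52 -0.05  0.48]
[0.012  0.0124 0.189 ]
```

Emit:
drive_tool(
  xyz=[
    [0.0024,0.0025,0.0378],
    [0.0024,0.0025,0.0378],
    [0.0024,0.0025,0.0378],
    [0.0024,0.0025,0.0378],
    [0.0024,0.0024,0.0378],
    [0,0,0],
    [0,0,0],
    [0,0,0],
  ],
  rot=[
    [0.4,0,0.4],
    [0,0,0],
    [0,0,0],
    [0,0,0],
    [0,0,0],
    [0,0,0],
    [0,0,0],
    [0,0,0],
  ],
  hand=[-1,-1,-1,-1,-1,-1,-1,-1],
)

```text
time_s: 50.4
position: [0.5019, -0.0093, 0.2933]
orientation: [0.685, 0.725, 0.046, -0.05]
wrist_force: [-0.5, 0.3, -0.3]
opening: 0.112
```

```bash
python3 - <<'E'
from h import *
p,r=pose(); print(p,"foot",p-.0045*r[:,2]-.146*r[:,1], "to go", (r.T@(np.array([.4833,-.0031,.1561])-p)).round(4), np.degrees(R.from_matrix(r.T@R4).as_rotvec()).round(2))
a=cv2.imread("pics/t18.png").astype(int)[190:225,270:310]; b=cv2.imread("pics/t20.png").astype(int)[190:225,270:310]; print(abs(a-b).max(), abs(a-b).mean())
E
```

```text
[ 0.5019418  -0.00934802  0.29333197] foot [0.48223114 0.00332872 0.14915486] to go [ 1.000e-04 -1.386e-01  1.500e-03] [-0.21  0.04 -0.21]
91 11.346190476190475
```

Emit:
drive_tool(
  xyz=[
    [0,-0.02,0],
    [0,-0.02,0],
    [0,-0.02,0],
    [0,-0.02,0],
    [0,-0.02,0.001],
    [0,0,0],
  ],
  rot=[
    [0,0,0],
    [0,0,0],
    [0,0,0],
    [0,0,0],
    [0,0,0],
    [0,0,0],
  ],
  hand=[-1,-1,-1,-1,-1,-1],
)

```text
time_s: 50.9
position: [0.4879, -0.003, 0.1912]
orientation: [0.685, 0.725, 0.049, -0.05]
wrist_force: [0.3, 0.9, -1.2]
opening: 0.115
```

Emit:
drive_tool(
  xyz=[
    [0,-0.01,0],
    [0,-0.01,0],
    [0,-0.008,0],
    [0,0,0],
    [0,0,0],
  ],
  rot=[
    [0,0,0],
    [0,0,0],
    [0,0,0],
    [0,0,0],
    [0,0,0],
  ],
  hand=[-1,-1,-1,-1,-1],
)

```text
time_s: 51.32
position: [0.4848, -0.0036, 0.1709]
orientation: [0.689, 0.722, 0.046, -0.049]
wrist_force: [0.2, 1.2, 9.5]
opening: 0.117
```

Emit:
drive_tool(
  xyz=[
    [0,0.006,0],
    [-0.002,0,-0.003],
    [0,0,0],
    [0,-0.004,0],
    [0,-0.002,0],
    [0,0,0],
  ],
  rot=[
    [0,0,0],
    [0,0,0],
    [0,0,0],
    [0,0,0],
    [0,0,0],
    [0,0,0],
  ],
  hand=[-1,-1,-1,-1,-1,-1],
)

```text
time_s: 51.82
position: [0.4826, -0.0008, 0.1671]
orientation: [0.686, 0.725, 0.047, -0.05]
wrist_force: [-0.6, -0.5, -0.5]
opening: 0.113
```

Emit:
drive_tool(
  xyz=[
    [0,-0.002,0],
    [0,0,0],
    [0,0,0],
  ],
  rot=[
    [0,0,0],
    [0,0,0],
    [0,0,0],
  ],
  hand=[-1,-1,-1],
)

```text
time_s: 52.07
position: [0.4824, -0.0008, 0.1656]
orientation: [0.686, 0.725, 0.046, -0.05]
wrist_force: [-0.0, 0.6, -0.2]
opening: 0.115
```

Free now; continue lower.

Emit:
drive_tool(
  xyz=[
    [0,-0.003,0],
    [0,0,0],
    [0,0,0],
  ],
  rot=[
    [0,0,0],
    [0,0,0],
    [0,0,0],
  ],
  hand=[-1,-1,-1],
)

```text
time_s: 52.32
position: [0.4819, -0.0006, 0.1628]
orientation: [0.686, 0.724, 0.046, -0.05]
wrist_force: [0.4, 0.6, 0.2]
opening: 0.116
```

Emit:
drive_tool(
  xyz=[
    [0,-0.002,0],
    [0,0,0],
    [0,0,0],
  ],
  rot=[
    [0,0,0],
    [0,0,0],
    [0,0,0],
  ],
  hand=[-1,-1,-1],
)

```text
time_s: 52.57
position: [0.4817, -0.0005, 0.1609]
orientation: [0.686, 0.725, 0.046, -0.05]
wrist_force: [0.7, -0.1, 0.1]
opening: 0.117
```

Emit:
drive_tool(
  xyz=[
    [0,0,0],
    [0,0,0],
    [0,0,0],
    [0,0,0],
    [0,0,-0.01],
    [0,0,-0.03],
    [0,0,-0.04],
    [0,0.03,-0.02],
    [0,0.04,-0.005],
    [0,0.04,0],
  ],
  rot=[
    [0,0,0],
    [0,0,0],
    [0,0,0],
    [0,0,0],
    [0,0,0],
    [0,0,0],
    [0,0,0],
    [0,0,0],
    [0,0,0],
    [0,0,0],
  ],
  hand=[-0.7,-0.7,-0.6,-0.6,-0.6,-0.5,-0.4,-0.2,-0.1,-0.1],
)

```text
time_s: 53.4
position: [0.4975, 0.1021, 0.2757]
orientation: [0.685, 0.725, 0.049, -0.049]
wrist_force: [0.4, 0.3, -0.2]
opening: 0.451
```

```bash
python3 - <<'E'
from h import *
p,r=pose(); print(p); lin(p,r,[.627,-.085,.26],Rdown(-4),20); topbars("t21")
s=eyes.snapshot("scene"); save(s,"s21"); 
E
```

```text
[0.49754943 0.10208748 0.27569532]
20 deg [4.34, 0.16, 0.47]
[[0.0065, 0.0006, 0.0094], [0.0065, 0.0013, 0.0093], [0.0065, 0.0019, 0.0092], [0.0064, 0.0026, 0.009], [0.0064, 0.0032, 0.0088], [0.0065, 0.0038, 0.0086], [0.0065, 0.0044, 0.0083], [0.0065, 0.005, 0.008], [0.0065, 0.0055, 0.0076], [0.0065, 0.006, 0.0072], [0.0066, 0.0065, 0.0067], [0.0066, 0.0069, 0.0062], [0.0066, 0.0073, 0.0057], [0.0067, 0.0077, 0.0051], [0.0067, 0.008, 0.0046], [0.0068, 0.0083, 0.004], [0.0068, 0.0085, 0.0034], [0.0069, 0.0087, 0.0027], [0.007, 0.0088, 0.0021], [0.007, 0.0089, 0.0014]]
```

Emit:
drive_tool(
  xyz=[
    [0.0065,0.0006,0.0094],
    [0.0065,0.0013,0.0093],
    [0.0065,0.0019,0.0092],
    [0.0064,0.0026,0.009],
    [0.0064,0.0032,0.0088],
    [0.0065,0.0038,0.0086],
    [0.0065,0.0044,0.0083],
    [0.0065,0.005,0.008],
    [0.0065,0.0055,0.0076],
    [0.0065,0.006,0.0072],
  ],
  rot=[
    [4.34,0.16,0.47],
    [4.34,0.16,0.47],
    [4.34,0.16,0.47],
    [4.34,0.16,0.47],
    [4.34,0.16,0.47],
    [4.34,0.16,0.47],
    [4.34,0.16,0.47],
    [4.34,0.16,0.47],
    [4.34,0.16,0.47],
    [4.34,0.16,0.47],
  ],
  hand=[-0.1,-0.1,-0.1,-0.1,-0.1,-0.1,-0.1,-0.1,-0.1,-0.1],
)

```text
time_s: 54.33
position: [0.5619, 0.0049, 0.2677]
orientation: [0.368, 0.929, 0.005, -0.026]
wrist_force: [-1.1, -0.6, 0.1]
opening: 0.454
```

Emit:
drive_tool(
  xyz=[
    [0.0066,0.0065,0.0067],
    [0.0066,0.0069,0.0062],
    [0.0066,0.0073,0.0057],
    [0.0067,0.0077,0.0051],
    [0.0067,0.008,0.0046],
    [0.0068,0.0083,0.004],
    [0.0068,0.0085,0.0034],
    [0.0069,0.0087,0.0027],
    [0.007,0.0088,0.0021],
    [0.007,0.0089,0.0014],
  ],
  rot=[
    [4.34,0.16,0.47],
    [4.34,0.16,0.47],
    [4.34,0.16,0.47],
    [4.34,0.16,0.47],
    [4.34,0.16,0.47],
    [4.34,0.16,0.47],
    [4.34,0.16,0.47],
    [4.34,0.16,0.47],
    [4.34,0.16,0.47],
    [4.34,0.16,0.47],
  ],
  hand=[-0.1,-0.1,-0.1,-0.1,-0.1,-0.1,-0.1,-0.1,-0.1,-0.1],
)

```text
time_s: 55.17
position: [0.6262, -0.0893, 0.2606]
orientation: [-0.001, 0.999, -0.037, 0.002]
wrist_force: [0.3, 0.3, 0.1]
opening: 0.449
```

Emit:
drive_tool(
  xyz=[
    [0,0,0],
    [0,0,0],
    [0,0,0],
  ],
  rot=[
    [0,0,0],
    [0,0,0],
    [0,0,0],
  ],
  hand=[-0.1,-0.1,-0.1],
)

```text
time_s: 55.42
position: [0.6256, -0.0885, 0.2601]
orientation: [0.001, 0.999, -0.037, 0.001]
wrist_force: [0.1, 1.3, 0.2]
opening: 0.447
```

```bash
python3 - <<'E'
from h import *
p,r=pose(); print(p,r.round(3).tolist())
c=cam("wrist"); a=eyes.snapshot("wrist"); save(a,"w22")
g=grid(a,c,.555,.705,-.17,-.02,z=.031,K=2); save(g,"g22")
s=eyes.snapshot("scene"); t=eyes.snapshot("top"); save(s,"s22"); save(t,"t22")
# lid cap: white blob at cap height
gr=cv2.cvtColor(g,cv2.COLOR_RGB2GRAY); m=cv2.morphologyEx((gr>140).astype(np.uint8),2,np.ones((5,5)))
k=max(cv2.findContours(m,0,2)[0],key=cv2.contourArea); e=cv2.fitEllipse(k); print("cap",e,[.555+e[0][0]/2000,-.17+e[0][1]/2000])
w=cv2.resize(a,(533,400)); g2=grid(a,c,.555,.705,-.17,-.02,z=.059,K=2)
st=np.vstack([np.hstack([cv2.resize(s[140:215,190:290],(400,300),interpolation=cv2.INTER_CUBIC),cv2.resize(t[180:225,270:330],(400,300),interpolation=cv2.INTER_CUBIC)]),np.hstack([g,g2,np.zeros((300,200,3),np.uint8)])])
save(st,"m22")
E
```

```text
[ 0.62558679 -0.08852523  0.26006853] [[0.997, -0.073, 0.002], [-0.073, -0.997, -0.002], [0.002, 0.002, -1.0]]
cap ((144.5472869873047, 151.86868286132812), (141.354248046875, 141.46644592285156), 74.69204711914062) [0.6272736434936523, -0.09406565856933595]Traceback (most recent call last):
  File "<stdin>", line 10, in <module>
    return _nx.concatenate(arrs, 0, dtype=dtype, casting=casting)
           ~~~~~~~~~~~~~~~^^^^^^^^^^^^^^^^^^^^^^^^^^^^^^^^^^^^^^^
ValueError: all the input array dimensions except for the concatenation axis must match exactly, but along dimension 1, the array at index 0 has size 800 and the array at index 1 has size 798
```

```bash
python3 - <<'E'
from h import *
c=cam("wrist"); a=cv2.cvtColor(cv2.imread("pics/w22.png"),cv2.COLOR_BGR2RGB)
for z in (.059,.031):
    g=grid(a,c,.555,.705,-.17,-.02,z=z,K=4); gr=cv2.GaussianBlur(cv2.cvtColor(g,cv2.COLOR_RGB2GRAY),(0,0),2)
    e=cv2.Canny(gr,15,35); m=np.zeros_like(e); o=proj(c,[.6273,-.0941,.031]); 
    q=ray(c,*o,z); cv2.circle(m,(int((q[0]-.555)*4000),int((q[1]+.17)*4000)),125,255,-1); e&=m
    L=cv2.HoughLinesP(e,1,np.pi/360,30,minLineLength=50,maxLineGap=12)
    print(z)
    for l in (L[:,0] if L is not None else [])[:10]:
        x1,y1,x2,y2=l/4000.; print(np.array([.555+x1,-.17+y1,.555+x2,-.17+y2]).round(4),np.degrees(np.arctan2(y2-y1,x2-x1)).round(1))
E
```

```text
0.059
0.031
```

```bash
python3 - <<'E'
from h import *
c=cam("wrist"); a=cv2.cvtColor(cv2.imread("pics/w22.png"),cv2.COLOR_BGR2RGB)
g=grid(a,c,.587,.667,-.134,-.054,z=.045,K=4); gr=cv2.cvtColor(g,cv2.COLOR_RGB2GRAY)
np.set_printoptions(linewidth=250)
print("rows y from -.134 step 5mm, cols x from .587 step 4mm"); print(gr[::20,::16])
E
```

```text
rows y from -.134 step 5mm, cols x from .587 step 4mm
[[ 86  84  86  86  88  85  80  70  65  64  65  66  65  65  67  76  85  86  86  86]
 [ 86  85  85  85  85  75  66  66  65  66  65  64  67  66  65  65  71  87  86  86]
 [ 86  86  87  88  82  67  63  65  83  99 128 121 102  74  61  64  65  69  85  85]
 [ 87  86  86  85  65  69 183 254 248 235 238 235 252 255 243 132  63  65  82  85]
 [ 86  86  87  79 105 252 255 254 254 255 254 252 242 255 254 255 219  66  74  87]
 [ 87  87  85 106 255 255 255 254 254 254 254 254 230 255 254 254 255 242  65  86]
 [ 86  86  87 248 255 254 255 255 253 255 254 255 234 253 254 254 254 255 192  83]
 [ 86  86 138 255 255 255 255 254 253 255 254 254 240 252 255 254 254 255 254  85]
 [ 86  83 206 255 254 254 254 255 253 254 255 254 248 241 255 254 255 254 255 116]
 [ 85  83 220 255 255 254 255 254 254 254 255 255 253 238 255 255 254 254 255 116]
 [ 87  84 187 255 254 254 254 254 255 253 255 255 255 251 255 254 254 254 255 102]
 [ 86  87 102 255 255 255 255 255 255 253 255 255 255 251 255 255 254 255 245  84]
 [ 85  87  83 217 255 255 255 255 255 253 255 255 254 252 255 255 255 255 124  86]
 [ 86  85  84  85 232 255 255 255 255 255 246 249 253 255 255 255 255 157  84  88]
 [ 87  86  86  86  84 198 255 255 255 255 255 255 255 255 255 255 126  84  86  86]
 [ 86  85  86  85  85  84  91 201 250 255 255 255 255 233 152  83  86  87  86  87]]
```

```bash
python3 - <<'E'
from h import *
c=cam("wrist"); a=cv2.cvtColor(cv2.imread("pics/w22.png"),cv2.COLOR_BGR2RGB)
for z in(.059,.045):
    x0,y0=.587,-.134; g=grid(a,c,x0,.667,y0,-.054,z=z,K=4); gr=cv2.GaussianBlur(cv2.cvtColor(g,cv2.COLOR_RGB2GRAY),(0,0),1.5)
    m=(gr<251).astype(np.uint8); k=np.zeros_like(m); q=ray(c,*proj(c,[.6273,-.0941,.031]),z); cv2.circle(k,(int((q[0]-x0)*4000),int((q[1]-y0)*4000)),112,1,-1); m&=k
    n,lab,st,ce=cv2.connectedComponentsWithStats(m)
    for i in range(1,n):
        if st[i,4]<120: continue
        P=np.argwhere(lab==i)[:,::-1].astype(np.float32); v=cv2.fitLine(P,cv2.DIST_HUBER,0,.01,.01).ravel()
        print(z,st[i],"pt",[round(x0+v[2]/4000,4),round(y0+v[3]/4000,4)],"az",round(float(np.degrees(np.arctan2(v[1],v[0]))),1),"y-range",(y0+P[:,1].min()/4000).round(4),(y0+P[:,1].max()/4000).round(4))
E
```

```text
0.059 [ 129   69   85  169 3295] pt [np.float32(0.6349), np.float32(-0.0992)] az 77.1 y-range -0.1168 -0.0748
0.059 [148 249  60  22 775] pt [np.float32(0.6316), np.float32(-0.0688)] az -8.2 y-range -0.0718 -0.0665
0.045 [ 127   58   88  171 3246] pt [np.float32(0.6354), np.float32(-0.1013)] az 78.8 y-range -0.1195 -0.077
0.045 [147 240  62  24 844] pt [np.float32(0.6317), np.float32(-0.0708)] az -8.6 y-range -0.074 -0.0682
```

Emit:
drive_tool(
  xyz=[
    [0.002,0.0055,0.03],
    [0,0,0.04],
    [0,0,0.04],
    [0,0,0.04],
    [0,0,0.035],
    [0,0,0.02],
    [0,0,0.01],
    [0,0,0.005],
    [0,0,0],
    [0,0,0],
  ],
  rot=[
    [0,0,5.3],
    [0,0,0],
    [0,0,0],
    [0,0,0],
    [0,0,0],
    [0,0,0],
    [0,0,0],
    [0,0,0],
    [0,0,0],
    [0,0,0],
  ],
  hand=[-0.1,-0.1,-0.1,-0.1,-0.1,-0.1,-0.1,-0.1,-0.1,-0.1],
)

```text
time_s: 56.4
position: [0.6298, -0.0951, 0.0419]
orientation: [0.001, 0.997, -0.083, 0.003]
wrist_force: [0.8, 0.3, 0.3]
opening: 0.455
```

Emit:
drive_tool(
  xyz=[
    [0,0,0.002],
    [0,0,0],
    [0,0,0],
    [0,0,0],
    [0,0,0],
    [0,0,0],
    [0,0,0],
    [0,0,0],
  ],
  rot=[
    [0,0,0],
    [0,0,0],
    [0,0,0],
    [0,0,0],
    [0,0,0],
    [0,0,0],
    [0,0,0],
    [0,0,0],
  ],
  hand=[-0.1,-0.4,-0.7,-1,-1,-1,-1,-1],
  squeeze=35,
)

```text
time_s: 57.07
position: [0.6289, -0.096, 0.0396]
orientation: [0.002, 0.997, -0.083, 0.002]
wrist_force: [-1.0, -0.6, 6.6]
opening: 0.178
```

Emit:
drive_tool(
  xyz=[
    [0,0,-0.01],
    [0,0,-0.03],
    [0,0,-0.04],
    [0,0,-0.04],
    [0,0,-0.04],
    [0,0,-0.04],
    [0,0,-0.02],
    [0,0,0],
  ],
  rot=[
    [0,0,0],
    [0,0,0],
    [0,0,0],
    [0,0,0],
    [0,0,0],
    [0,0,0],
    [0,0,0],
    [0,0,0],
  ],
  hand=[-1,-1,-1,-1,-1,-1,-1,-1],
)

```text
time_s: 57.73
position: [0.6313, -0.0947, 0.2653]
orientation: [0.001, 0.997, -0.083, 0.008]
wrist_force: [1.1, 1.0, 0.2]
opening: 0.178
```

```bash
python3 - <<'E'
from h import *
p,r=pose(); s=env.get_state(); print(p,s["wrist_force"],s["opening"]); lin(p,r,[.535,-.3565,.26],Rdown(-9.5),8)
c=cam("top"); t=eyes.snapshot("top"); save(t,"t23"); s=eyes.snapshot("scene"); save(s,"s23"); cs=cam("scene")
for n,im,cc in(("top",t,c),("scene",s,cs)):
    for q in finder.regions_of(n,"cup_b")[:4]:
        b=np.array(q["box"])*[512,384,512,384]; print(n,round(q["confidence"],2),b.round(1), "pred rim ctr",proj(cc,[.5351,-.3565,.152]).round(1),proj(cc,[.5351,-.3565,.062]).round(1))
print("top: coaster cup",proj(c,[.4564,.0023,.096]))
g=cv2.cvtColor(t,cv2.COLOR_RGB2GRAY)
P=proj(c,[.5351,-.3565,.152]); k=cv2.resize(g[int(P[1])-16:int(P[1])+16,int(P[0])-16:int(P[0])+16],None,fx=8,fy=8,interpolation=cv2.INTER_CUBIC)
H=cv2.HoughCircles(k,cv2.HOUGH_GRADIENT,1,4,param1=60,param2=18,minRadius=74,maxRadius=98)
if H is not None:
    for h in H[0][:4]: u,v=int(P[0])-16+h[0]/8-.44,int(P[1])-16+h[1]/8-.44; print(h,ray(c,u,v,.152).round(4))
E
```

```text
[ 0.63126722 -0.09470553  0.26526068] [1.09463061 0.99198044 0.17766056] 0.178491958312009
8 deg [0.01, -0.11, -0.01]
[[-0.0065, 0.0343, 0.0006], [-0.0065, 0.0343, 0.0006], [-0.0065, 0.0343, 0.0006], [-0.0065, 0.0343, 0.0006], [-0.0065, 0.0343, 0.0006], [-0.0065, 0.0343, 0.0006], [-0.0065, 0.0343, 0.0006], [-0.0065, 0.0343, 0.0007]]
top 0.88 [260.6 160.4  14.2  21.9] pred rim ctr [408.2 181.7] [396.8 184.8]
top 0.49 [288.9 208.6  20.2  21.6] pred rim ctr [408.2 181.7] [396.8 184.8]
scene 0.88 [234.5 228.6  25.2  27.5] pred rim ctr [112.7 145.3] [118.  169.3]
scene 0.76 [116.3 155.6  22.1  31.1] pred rim ctr [112.7 145.3] [118.  169.3]
scene 0.72 [227.1 186.9  23.2  30.6] pred rim ctr [112.7 145.3] [118.  169.3]
scene 0.6 [234.7 210.7  25.   23.9] pred rim ctr [112.7 145.3] [118.  169.3]
top: coaster cup [289.39355889 206.89810533]
```

```bash
python3 - <<'E'
from h import *
cs=cam("scene"); th=np.linspace(0,6.283,60)
def box(x,y,z0):
    P=np.array([proj(cs,[x+r*np.cos(t),y+r*np.sin(t),z0+z]) for z,r in((.09,.033),(.058,.033),(.0,.022)) for t in th]); return np.r_[(P.min(0)+P.max(0))/2,np.ptp(P,axis=0)]
print("pan pred",box(.5351,-.3565,.062).round(1)); print("coaster pred",box(.4564,.0023,.006).round(1))
s=cv2.imread("pics/s23.png")
for q in [(.5351,-.3565,.062),(.4564,.0023,.006)]:
    b=box(*q); u,v=b[:2]
    g=cv2.cvtColor(s,cv2.COLOR_BGR2GRAY)[int(v-b[3]/2)-3:int(v+b[3]/2)+4,int(u)-17:int(u)+18]
    print(int(v-b[3]/2)-3,int(u)-17); print(g[::4])
E
```

```text
pan pred [113.5 156.6  23.7  32.9]
coaster pred [226.9 185.2  21.4  33.2]
137 96
[[ 76  52  48  44  45  42  47  41  38  53  73  61  78  77  77  77  76  77
   78  79  76  76  76  76  78  76  76  77  77  77  78  76  76  75  77]
 [ 66  57  41  41  38  37  34  32  29  25  31  83 165 212 201 194 189 194
  199 189 185 180 173 172 159 158 175 182  62  69  74  77  76  75  76]
 [ 43  54  74  76  79  76  76 126 189 176 184 185 189 190 194 192 191 191
  188 184 180 176 170 155 154 152 143 160 224  90  67  74  76  75  74]
 [ 75  74  77  74  75  73  69  81 141 190 215 203 202 200 198 222 222 235
  231 231 229 217 206 196 198 191 186 182 179 159  61  73  74  75  73]
 [ 76  75  73  76  75  73  76  73  77 121 156 153 153 160 164 171 177 182
  188 192 192 194 196 196 195 193 188 184 181 166  77  56  59  63  63]
 [ 77  74  74  76  74  76  77  72  73  72  88 131 158 159 161 168 173 178
  185 191 194 196 197 201 198 165 142 173 169 151 126 211 213 207 205]
 [ 74  75  76  74  75  75  76  75  68  66 126 222 169 153 145 149 150 152
  160 169 171 174 178 179 180 176 177 176 168 168 217 228 226 225 228]
 [ 7
[... 1190 characters left out ...]
  74  73  72  94 151 148 150 152 156 161 169 180
  179 181 187 191 192 193 192 195 196 156  64  70  74  76  74  75  76]
 [ 58  57  54  57  60  59  64  80  73  66  86 137 142 144 146 150 152 156
  165 154 172 175 175 182 181 180 171 133  86  61  71  74  76  77  76]
 [ 57  60  58  51  71 129 145 151 148 139 133 126 138 143 145 148 151 156
  169 171 173 177 180 181 179 174 173 182 180 187 194 203 211 193  58]
 [ 56  54  71 119 145 146 145 140 135 136 133 139 139 136 143 143 150 150
  160 173 209 214 215 211 197 195 196 193 195 209 219 231 197 194 200]
 [ 77  75  66  85 169 198 196 192 191 190 199 204 198 199 199 212 192 190
  192 193 193 192 189 184 180 177 171 168 155 153 153 152 154 147 142]]
```

Emit:
drive_tool(
  xyz=[
    [-0.0065,0.0343,0],
    [-0.0065,0.0343,0],
    [-0.0065,0.0343,0],
    [-0.0065,0.0343,0],
    [-0.0065,0.0343,0],
    [-0.0065,0.0343,0],
    [-0.0065,0.0343,0],
    [-0.0065,0.0343,0],
    [0,0,0],
    [0,0,0],
  ],
  rot=[
    [0,0,0],
    [0,0,0],
    [0,0,0],
    [0,0,0],
    [0,0,0],
    [0,0,0],
    [0,0,0],
    [0,0,0],
    [0,0,0],
    [0,0,0],
  ],
  hand=[-1,-1,-1,-1,-1,-1,-1,-1,-1,-1],
)

```text
time_s: 58.77
position: [0.5278, -0.3604, 0.2561]
orientation: [0.001, 0.996, -0.086, -0.001]
wrist_force: [0.9, 1.0, -0.5]
opening: 0.175
```

```bash
python3 - <<'E'
from h import *
for i in range(2): eyes.snapshot("wrist")
a=eyes.snapshot("wrist"); save(a,"w24"); c=cam("wrist")
p,r=pose(); s=env.get_state(); print(p,s["wrist_force"],s["opening"], (r.T@(np.array([.5351,-.3565,.20])-p)).round(4),np.degrees(R.from_matrix(r.T@Rdown(-9.5)).as_rotvec()).round(2))
b=cv2.cvtColor(cv2.resize(a,(768,576)),cv2.COLOR_RGB2BGR)
def circ(ctr,rad,z,col):
    P=np.array([proj(c,[ctr[0]+rad*np.cos(t),ctr[1]+rad*np.sin(t),z]) for t in np.linspace(0,6.283,60)]); cv2.polylines(b,[np.int32(P*1.5)],True,col,1)
circ((.5351,-.3565),.033,.152,(0,0,255)); 
L=p-r[:,2]*0; circ(L[:2],.0345,p[2]-.0396+.031,(0,255,0)); circ(L[:2],.0255,p[2]-.0396,(255,0,0))
s=eyes.snapshot("scene"); t=eyes.snapshot("top"); save(t,"t24"); save(s,"s24")
i=cv2.cvtColor(cv2.resize(s[135:215,195:275],(250,250),interpolation=cv2.INTER_CUBIC),cv2.COLOR_RGB2BGR); b[:250,:250]=i
i=cv2.cvtColor(cv2.resize(t[185:230,268:313],(250,250),interpolation=cv2.INTER_CUBIC),cv2.COLOR_RGB2BGR); b[:250,518:]=i
cv2.imwrite("pics/m24.png",b)
E
```

```text
[ 0.53106392 -0.35521565  0.2577289 ] [-0.16046389  0.68034303 -0.83317492] 0.17302320880006986 [0.0041 0.0006 0.0577] [ 0.01 -0.1   0.08]
```

View pics/m24.png

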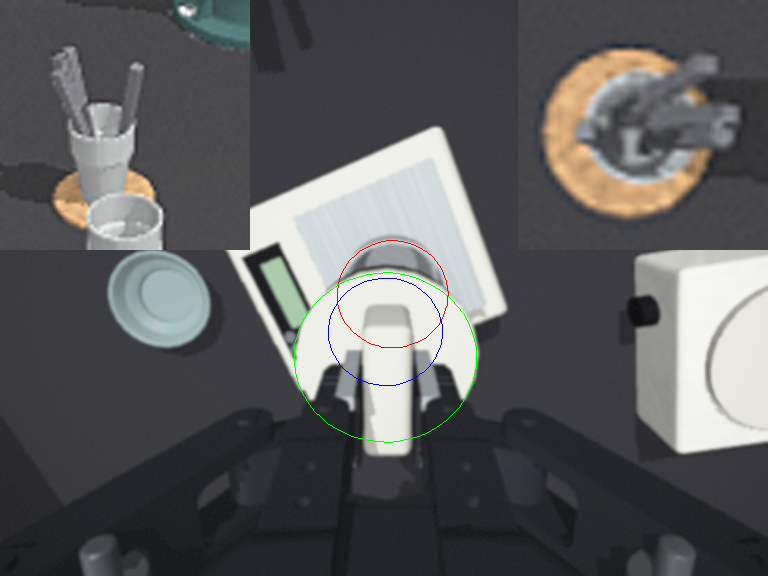

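Emit:
drive_tool(
  xyz=[
    [0.0015,0,0.02],
    [0.0015,0,0.02],
    [0,0,0.015],
    [0,0,0.008],
    [0,0,0],
    [0,0,0],
    [0,0,0],
  ],
  rot=[
    [0,0,0],
    [0,0,0],
    [0,0,0],
    [0,0,0],
    [0,0,0],
    [0,0,0],
    [0,0,0],
  ],
  hand=[-1,-1,-1,-1,-1,-1,-1],
)

```text
time_s: 59.6
position: [0.5352, -0.3577, 0.1971]
orientation: [0.002, 0.997, -0.083, 0.003]
wrist_force: [0.5, -0.1, -0.8]
opening: 0.177
```

```bash
python3 - <<'E'
from h import *
P=[]
for i in range(3): eyes.snapshot("wrist"); p,r=pose(); P.append(p)
p=np.mean(P,0); print(p,(r.T@(np.array([.5352,-.3565,.178])-p)).round(4))
E
```

```text
[ 0.53509827 -0.35797852  0.1973087 ] [-0.0003 -0.0015  0.0193]
```

Emit:
drive_tool(
  xyz=[
    [0,-0.0013,0.006],
    [0,0,0.006],
    [0,0,0.004],
    [0,0,0],
    [0,0,0],
  ],
  rot=[
    [0,0,0],
    [0,0,0],
    [0,0,0],
    [0,0,0],
    [0,0,0],
  ],
  hand=[-1,-1,-1,-1,-1],
)

```text
time_s: 60.17
position: [0.534, -0.3565, 0.1793]
orientation: [0.001, 0.997, -0.083, 0.001]
wrist_force: [0.0, -0.6, -1.2]
opening: 0.179
```

Emit:
drive_tool(
  xyz=[
    [0,0,0.0015],
    [0,0,0.0015],
    [0,0,0],
    [0,0,0],
  ],
  rot=[
    [0,0,0],
    [0,0,0],
    [0,0,0],
    [0,0,0],
  ],
  hand=[-1,-1,-1,-1],
)

```text
time_s: 60.5
position: [0.5345, -0.3566, 0.177]
orientation: [0.001, 0.997, -0.083, 0.002]
wrist_force: [-0.3, -0.1, -0.7]
opening: 0.176
```

Emit:
drive_tool(
  xyz=[
    [0,0,0.001],
    [0,0,0],
    [0,0,0],
  ],
  rot=[
    [0,0,0],
    [0,0,0],
    [0,0,0],
  ],
  hand=[-1,-1,-1],
)

```text
time_s: 60.75
position: [0.5349, -0.3568, 0.1766]
orientation: [0.002, 0.997, -0.083, 0.002]
wrist_force: [-0.4, 0.7, 3.7]
opening: 0.176
```

Emit:
drive_tool(
  xyz=[
    [0,0,0.001],
    [0,0,0],
    [0,0,0],
  ],
  rot=[
    [0,0,0],
    [0,0,0],
    [0,0,0],
  ],
  hand=[-1,-1,-1],
)

```text
time_s: 61.0
position: [0.535, -0.3568, 0.1761]
orientation: [0.002, 0.997, -0.083, 0.002]
wrist_force: [-1.1, 0.0, 6.5]
opening: 0.178
```

Emit:
drive_tool(
  xyz=[
    [0,0,0],
    [0,0,0],
    [0,0,0],
    [0,0,-0.01],
    [0,0,-0.02],
    [0,0,-0.01],
    [0,0,0],
    [0,0,0],
    [0,0,0],
    [0,0,0],
  ],
  rot=[
    [0,0,0],
    [0,0,0],
    [0,0,0],
    [0,0,0],
    [0,0,0],
    [0,0,0],
    [0,0,0],
    [0,0,0],
    [0,0,0],
    [0,0,0],
  ],
  hand=[-0.4,-0.3,-0.3,-0.3,-0.3,-0.3,-1,-1,-1,-1],
)

```text
time_s: 61.83
position: [0.5336, -0.3563, 0.2141]
orientation: [0.001, 0.997, -0.083, 0.001]
wrist_force: [-0.0, -0.5, 0.1]
opening: 0.002
```

Emit:
drive_tool(
  xyz=[
    [0,0,0],
    [0,0,0],
    [0,0,0.006],
    [0,0,0.004],
    [0,0,0],
    [0,0,0],
  ],
  rot=[
    [0,0,0],
    [0,0,0],
    [0,0,0],
    [0,0,0],
    [0,0,0],
    [0,0,0],
  ],
  hand=[-1,-1,-1,-1,-1,-1],
)

```text
time_s: 62.33
position: [0.5339, -0.3563, 0.2043]
orientation: [0.001, 0.997, -0.083, 0.001]
wrist_force: [-0.5, 0.5, 0.1]
opening: 0.001
```

Emit:
drive_tool(
  xyz=[
    [0,0,0.004],
    [0,0,0.003],
    [0,0,0],
    [0,0,0],
  ],
  rot=[
    [0,0,0],
    [0,0,0],
    [0,0,0],
    [0,0,0],
  ],
  hand=[-1,-1,-1,-1],
)

```text
time_s: 62.67
position: [0.5342, -0.3565, 0.1977]
orientation: [0.001, 0.997, -0.083, 0.001]
wrist_force: [-0.0, -0.4, -0.4]
opening: -0.0
```

Emit:
drive_tool(
  xyz=[
    [0,0,0.001],
    [0,0,0.001],
    [0,0,0],
    [0,0,0],
  ],
  rot=[
    [0,0,0],
    [0,0,0],
    [0,0,0],
    [0,0,0],
  ],
  hand=[-1,-1,-1,-1],
)

```text
time_s: 63.0
position: [0.5344, -0.3566, 0.196]
orientation: [0.001, 0.997, -0.083, 0.002]
wrist_force: [-0.3, -0.7, 0.7]
opening: 0.001
```

Emit:
drive_tool(
  xyz=[
    [0,0,0.001],
    [0,0,0.001],
    [0,0,0],
    [0,0,0],
  ],
  rot=[
    [0,0,0],
    [0,0,0],
    [0,0,0],
    [0,0,0],
  ],
  hand=[-1,-1,-1,-1],
)

```text
time_s: 63.33
position: [0.535, -0.3568, 0.1952]
orientation: [0.002, 0.997, -0.083, 0.002]
wrist_force: [-0.5, 0.4, 4.9]
opening: 0.001
```

Emit:
drive_tool(
  xyz=[
    [0,0,0.001],
    [0,0,0.001],
    [0,0,0],
    [0,0,0],
  ],
  rot=[
    [0,0,0],
    [0,0,0],
    [0,0,0],
    [0,0,0],
  ],
  hand=[-1,-1,-1,-1],
)

```text
time_s: 63.67
position: [0.5352, -0.3569, 0.1936]
orientation: [0.002, 0.997, -0.083, 0.003]
wrist_force: [-1.0, 1.3, 7.1]
opening: -0.002
```

Emit:
drive_tool(
  xyz=[
    [0,0,0.001],
    [0,0,0.001],
    [0,0,0],
    [0,0,0],
  ],
  rot=[
    [0,0,0],
    [0,0,0],
    [0,0,0],
    [0,0,0],
  ],
  hand=[-1,-1,-1,-1],
)

```text
time_s: 64.0
position: [0.5352, -0.3569, 0.1917]
orientation: [0.002, 0.997, -0.083, 0.003]
wrist_force: [-1.2, 0.1, 6.7]
opening: 0.001
```

Emit:
drive_tool(
  xyz=[
    [0,0,0.001],
    [0,0,0.001],
    [0,0,0],
    [0,0,0],
  ],
  rot=[
    [0,0,0],
    [0,0,0],
    [0,0,0],
    [0,0,0],
  ],
  hand=[-1,-1,-1,-1],
)

```text
time_s: 64.33
position: [0.5356, -0.357, 0.1902]
orientation: [0.002, 0.997, -0.083, 0.003]
wrist_force: [-2.2, 0.6, 8.7]
opening: 0.003
```

Sliding home; press on until the force rises past the friction.

Emit:
drive_tool(
  xyz=[
    [0,0,0.001],
    [0,0,0],
    [0,0,0],
  ],
  rot=[
    [0,0,0],
    [0,0,0],
    [0,0,0],
  ],
  hand=[-1,-1,-1],
)

```text
time_s: 64.58
position: [0.5363, -0.3572, 0.1902]
orientation: [0.003, 0.997, -0.083, 0.004]
wrist_force: [-2.2, 0.8, 12.7]
opening: 0.003
```

Emit:
drive_tool(
  xyz=[
    [0,0,0.0005],
    [0,0,0],
    [0,0,0],
  ],
  rot=[
    [0,0,0],
    [0,0,0],
    [0,0,0],
  ],
  hand=[-1,-1,-1],
)

```text
time_s: 64.83
position: [0.5366, -0.3574, 0.1903]
orientation: [0.003, 0.997, -0.083, 0.004]
wrist_force: [-1.5, 0.8, 14.5]
opening: -0.0
```

Emit:
drive_tool(
  xyz=[
    [0,0,0.0008],
    [0,0,0],
    [0,0,0],
    [0,0,0],
  ],
  rot=[
    [0,0,0],
    [0,0,0],
    [0,0,0],
    [0,0,0],
  ],
  hand=[-1,-1,-1,-1],
)

```text
time_s: 65.17
position: [0.5372, -0.3576, 0.1903]
orientation: [0.003, 0.997, -0.083, 0.005]
wrist_force: [-2.5, 1.1, 17.5]
opening: 0.001
```

Emit:
drive_tool(
  xyz=[
    [0,0,-0.005],
    [0,0,-0.01],
    [0,0,-0.03],
    [0,0,-0.03],
    [0,-0.03,-0.03],
    [0,-0.04,0],
    [0,-0.04,0],
    [0,0,0],
    [0,0,0],
  ],
  rot=[
    [0,0,0],
    [0,0,0],
    [0,0,0],
    [0,0,0],
    [0,0,0],
    [0,0,0],
    [0,0,0],
    [0,0,0],
    [0,0,0],
  ],
  hand=[-1,-1,-1,-1,-1,-1,-1,-1,-1],
)

```text
time_s: 65.92
position: [0.553, -0.2444, 0.2907]
orientation: [0.001, 0.997, -0.08, 0.002]
wrist_force: [0.2, -0.4, 0.1]
opening: 0.002
```

```bash
python3 - <<'E'
from h import *
p,r=pose(); print(p,env.get_state()["wrist_force"])
c=cam("wrist"); w=eyes.snapshot("wrist"); s=eyes.snapshot("scene"); t=eyes.snapshot("top"); save(w,"w30");save(s,"s30");save(t,"t30")
cs=cam("scene"); u,v=proj(cs,[.535,-.3565,.12]); u,v=int(u),int(v)
f=lambda i,n=390:cv2.resize(i,(n,290),interpolation=cv2.INTER_CUBIC)
save(np.vstack([np.hstack([f(s[v-38:v+37,u-50:u+50]),f(s[135:240,160:300])]),np.hstack([f(w),f(t)])]),"m30")
gp=grid(w,c,.49,.58,-.40,-.31,z=.162,K=4); m=(cv2.cvtColor(gp,cv2.COLOR_RGB2GRAY)>215).astype(np.uint8)
k=max(cv2.findContours(m,0,2)[0],key=cv2.contourArea); print(cv2.fitEllipse(k))
E
```

```text
[ 0.55298032 -0.24436739  0.29072012] [ 0.16718251 -0.36490682  0.0979451 ]
((29.21186065673828, 334.9400634765625), (53.362186431884766, 104.74128723144531), 1.0459500551223755)
```

```bash
python3 - <<'E'
from h import *
s=eyes.snapshot("scene"); t=eyes.snapshot("top"); cs=cam("scene"); ct=cam("top")
print("on mat:",gpaddles(s,cs),gpaddles(t,ct))
for l in("cup_a","lid","paddle_1"):
    for q in finder.search_frame("scene",l)[:6]: print(l,round(q["confidence"],2),(np.array(q["box"])*[512,384,512,384]).round(1))
for n,P in(("coaster cup",(.4564,.0023,.05)),("lid",(.5352,-.3565,.131+.03)),("stack",(.6122,.1005,.06))): print(n,proj(cs,P).round(1))
a=cv2.imread("pics/s24.png").astype(int); b=cv2.cvtColor(s,cv2.COLOR_RGB2BGR).astype(int); print("cup region change",abs(a-b)[140:210,205:245].mean().round(2))
th=np.linspace(0,6.28,60); L=np.array([proj(cs,[.5352+r*np.cos(k),-.3565+r*np.sin(k),.131+z]) for z,r in((.021,.0345),(.031,.0345),(.059,.02)) for k in th]); print("lid box pred",L.min(0),L.max(0))
E
```

```text
on mat: [] []
cup_a 0.97 [227.7 185.4  25.3  32.3]
cup_a 0.88 [117.3 160.   22.8  24.4]
cup_a 0.56 [232.6 210.8  28.1  24.6]
cup_a 0.56 [232.8 228.7  25.5  29.2]
lid 0.79 [114.1 141.7  22.2  18.7]
lid 0.69 [235.2 231.   23.8  27. ]
paddle_1 0.77 [387.6 199.   49.4  11.8]
paddle_1 0.66 [236.2 164.7   7.3  21.4]
paddle_1 0.61 [214.5 155.1   2.8   3.5]
paddle_1 0.55 [432.1 237.8  26.7  30.1]
paddle_1 0.52 [218.7 159.8   4.7  14.2]
coaster cup [227.2 186.5]
lid [112.2 142.8]
stack [233.9 221.9]
cup region change 1.24
lid box pred [100.49572911 131.43782875] [124.11847492 150.90455259]
```

```bash
python3 -c "
from workcell import env
print(env.finish_job())"
```

```text
the job is handed in; nothing more can be done
None
```

I finished the whole job and handed it in at about 66 s, well inside the 210 s limit. No verdict was reported.

- **Cups:** The top cup stands on the coaster and the second on the balance pan, each centred to within about 2 mm. The other two are still nested where they were.
- **Paddles:** All four grey paddles stand blade down in the coaster cup. The last one caught on something on the way in (9.5 N), so I backed it off, shifted it about 3 mm and it went in freely. None of the four was seen to be knocked aside.
- **Lid:** It seated loosely at the expected height. Pressing on top of the grip moved it about 6 mm, and it then stayed at 190 mm, the expected height for fully home, while the force rose to 17.5 N.

**Last checks:**
- No grey paddle was left on the mat, and the coaster cup had not moved.
- The lid's outline in the scene camera matched the fully home position to about 2–3 pixels. The height and that outline are my only evidence that it is level.
- My attempt to fit the lid's outline in the wrist picture gave nothing usable.
- I had used up the picture allowance, so I did not view the final state. The last picture I viewed, taken before the lid went on, showed the paddles in the cup.
- I did not measure the other things on the bench at the end. No force reading suggested I had touched any of them.

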